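Open the tool pot and stand the screwdriver and marker in it

ROBOT

A 6-joint arm with a two-finger parallel gripper is mounted at the origin on a cart in front of the work surface, level with it; the furniture and walls round the work are solid. World frame = base frame: x ahead of the robot, y to its left, z up, the work surface at z = 0. Lengths are in m, angles in rad, forces in N, time in s.
With the tool pointing down it reaches from about 0.35 to 0.775 m from the base axis. Payload 7.3 kg.
Tool frame: the origin (TCP) lies midway between the tips of the shut fingers; the grasp point (between the pads) lies robot.grasp_offset behind it (robot.grasp_offset is the distance from the TCP to the grasp point, in m); z points along the fingers, x is the direction in which the jaws open and shut, and the axes are right-handed (so a half turn about z gives the same grasp; the last joint's range is limited). The gripper opens to 92 mm and grips with 3 to 60 N. Pads are 19 mm wide; open, the fingers measure 130 mm over their backs; the gripper's body (75 mm by 190 mm) begins 47 mm behind the grasp point.
Start: joints at [-1.434, 0.342, 1.524, -0, 1.275, -0.146], TCP at [0.147, -0.504, 0.227] pointing down, gripper open.
Joint ranges: [-2.53, 2.53], [-0.77, 2.02], [0.04, 2.7], [-1, 4.14], [0.28, 2.66], [-3.11, 3.11]. Speed limits (rad/s): [2.57, 2.57, 3.14, 3.14, 3.14, 3.14].

INTERFACE

Orientations are given as [roll, pitch, yaw] about the fixed x, y, z axes, in that order (R = Rz(yaw) Ry(pitch) Rx(roll)).
In Python, from cell import robot gives the robot as it stands. The module is installed in compiled form; this text tells all that it offers.
- The arm moves only by the tool move_arm, never from a script. Its argument "increments" is a list of rows, each a list of 7 numbers: the finger opening in mm, from 0 to 91.8, then the shift along the tool's x, y, z in mm, then the turn, a rotation vector about the tool's x, y, z in rad. A call has 1 to 12 rows; each row shifts and turns the pose as measured when the row begins, along the tool's axes as they then stand; what a row does not reach is not made up. A row lasts 1/8 s, in which the tool goes at most 62.5 mm and 10.7 degrees, less where a joint would pass 70% of its speed; a pose out of reach is approached as far as the arm can. A call is refused whole if a number of a shift passes 62.5 or a number of a turn 0.188, either way. A call with a gripper value outside its range is refused whole. The fingers move at their own pace and stop on an object; "newtons" is the grip in N (left out, the last holds). Time passes only in rows, so rows that do not move let the fingers close. It gives the time, the measured TCP pose, the force and the opening at its end, in the units of the state.
- robot.observe(): the state, without advancing time (a new reading comes with each control period).
- robot.read_camera(name): name is "side" or "top"; returns a dict with "img" (420x560x3 uint8, red, green, blue), "fx", "fy", "cx", "cy" (pixels), "k1" (the pictures are not rectified: a ray, as slopes to the right and down, at radius r is drawn at 1 + k1 r^2 times it, then the intrinsics apply), "T" (4x4, takes a point from camera to world coordinates). Camera axes: x right, y down, z forward; pixel columns grow to the right and rows downward; lengths in m; the calibration is good to about 2 mm. A picture is of the moment at which its call begins. There is no depth.
- robot.hand_in(): hands the job in, once; it reports no verdict.
Trained networks look in the newest picture that a camera, given by its name, has taken for a name from the list of things; names that differ only in an ending like _2 or _b are one class to them, and where a whole thing is asked for, a point or a joint stands for the part that bears it (a point fixed in the world has none). Each returns a list of dicts, best first, with "conf" (0 to 1); they miss things now and then, are a little off and sometimes report something else, mostly with a low value. They report only what shows in the picture. A call takes as long as a camera call.
- robot.look_for(thing, camera): "rect" ([left, top, width, height] in pixels, round what is visible of it).
The state is a dict: "time": time; "qpos": joint angles; "qvel": joint speeds; "joint_efforts": joint torques, N m; "tool_pos": TCP position; "tool_rot": TCP orientation; "contact_force": force on the tool from outside, world axes, zero at the start; "torque": the same for the moment, N m; "opening": finger opening in m.
Only numpy, scipy, OpenCV 4.12 (cv2) and the standard library are available. Lean on these libraries where they do the work, as an engineer would, in place of code of your own. Each camera call takes 0.05 s, during which the arm holds its last target.

TASK

Lift the loose lid off the two-compartment tool pot by its knob and set it down gently on the bench beside the pot, flat and knob up. Then take the screwdriver and the marker pen lying at the left end of the bench (not the ones at the right end) and stand the screwdriver, blade down, in one compartment and the marker, either end up, in the other, each right down on the pot's floor, and let go. Leave the other things on the bench where they are.

Things in the scene. Friction and masses are not known exactly. Their poses are not given: they have to be found in the camera images.
- tool_pot: aluminium pot fixed to the bench. Origin: centre of its underside; z up, y along its long side. Outside 42 x 81 x 85 mm high, flange 60 x 110 x 3 mm. Two open compartments, each 36 x 36 mm inside, centred at y = +19.5 and -19.5 mm; walls 3 mm, rim at z = 85 mm, inner floor at z = 4 mm. The lid is on it. Close behind: a 92 mm high plinth with a tall machine; the bench for 180 mm to its right is free
- lid: loose aluminium lid, 52 (x) x 91 (y) mm, 11 mm high without the knob, 120 g (hidden variation). Origin: centre of the lower edge of its skirt; z up, y along its long side. An 8 mm skirt hangs loosely (2 mm play) round the pot's rim; lift it straight up. On the bench its origin is at height 0
- lid_knob (a point): centre of the top of the lid's round black knob: 26 mm diameter, 20 mm high, on a 16 mm neck 6 mm high above the lid's plate (knob top 26 mm above the plate, 37 mm above the lid's origin)
- screwdriver: screwdriver lying on the bench, 192 mm long, 85 g. Origin: mid-length, on the underside, 12 mm below its axis (own z up as it lies). Own +y points to the handle's end (about left at the start), -y to the blade. Handle 24 mm thick, red, from y = +1 to +96 mm; shaft 6 mm thick, blade's tip at y = -96 mm. Which of the two tools lies nearer to the robot varies
- blade_tip (a point): the end of the screwdriver's blade, on its axis, 96 mm from the middle
- marker: marker pen, white with a black end, lying on the bench, 135 mm long, about 16 mm thick (a little thinner to the ends), 25 g (hidden variation). Origin: middle of its length, on the underside, 8 mm below its axis as it lies (own z points up then); own y along the pen. At the start it lies roughly across, left to right
- marker_mid (a point): middle of the marker, on its axis
- oil_bottle: bystander: oil bottle with a spout, 42 mm wide, 118 mm tall, to the right; origin at the centre of its underside
- ring: bystander: steel bearing ring lying flat, 86 mm wide, 16 mm high, at the left; origin at the centre of its underside
- anvil: bystander: small round steel anvil, 50 mm wide, 28 mm high, at the front of the bench; origin at the centre of its underside
- block: bystander: round steel test block lying flat, 64 mm wide, 12 mm high, behind the tools at the left; origin at the centre of its underside
- tape: bystander: roll of green tape lying flat, 91 mm wide, 20 mm high, behind the tools; origin at the centre of its underside

How it is judged:
On the way:
1. the lid is off the pot and lies released on the bench, flat, knob up (height (world z) of lid below 0.012 m and angle between lid's own z axis and vertical below 0.12 rad and horizontal distance between lid and tool_pot above 0.08 m and contact force between the fingers and lid below 0.1 N), for 0.2 s.
At the end, for the whole second after the job is handed in: Lid on the bench, released, knob up (tilt < 0.12 rad), centre > 80 mm from the pot's. Screwdriver (blade down) and marker each in its own compartment: blade tip < 14 mm above the inner floor, marker middle 45 to 83 mm above the bench, each within 0.55 rad of upright, all at rest (all of step 1 and z of blade_tip in the frame of tool_pot below 0.018 m and angle between screwdriver's own y axis and vertical below 0.55 rad and z of marker_mid in the frame of tool_pot between 0.045 and 0.083 m and (angle between marker's own y axis and vertical below 0.55 rad or angle between marker's own y axis and vertical above 2.59 rad) and ((x of blade_tip in the frame of tool_pot between -0.021 and 0.021 m and y of blade_tip in the frame of tool_pot between 0.001 and 0.04 m and x of marker_mid in the frame of tool_pot between -0.021 and 0.021 m and y of marker_mid in the frame of tool_pot between -0.04 and -0.001 m) or (x of blade_tip in the frame of tool_pot between -0.021 and 0.021 m and y of blade_tip in the frame of tool_pot between -0.04 and -0.001 m and x of marker_mid in the frame of tool_pot between -0.021 and 0.021 m and y of marker_mid in the frame of tool_pot between 0.001 and 0.04 m)) and linear speed of each of lid, screwdriver, marker below 0.02 m/s); the robot touches nothing.
It fails at once if a bystander is shoved by more than 30 mm or knocked over (distance of any of oil_bottle, ring, anvil, block, tape from where it was at the start of the episode above 0.03 m or angle between any of oil_bottle, ring, anvil, block, tape's own z axis and vertical above 0.6 rad).
It fails at once if the lid is dropped or slammed onto the bench (faster than 0.6 m/s near it) (height (world z) of lid below 0.02 m and linear speed of lid above 0.6 m/s).
It also fails if it takes over 72 s, if anything falls off the work surface, if the arm or the gripper's body presses on something with over 40 N, if the wrist force passes 120 N, or if a joint passes its speed limit or range.

## Working session

There is one attempt and no reset: what is moved stays moved. The work goes in short steps, Python scripts to look and compute and a tool call to move; the robot and the scene stay as the last step left them, time stands still between calls to the robot, and variables do not carry over. Pictures are saved under pics/ and viewed, and the job is handed in when it is done.

Besides the shell and the picture viewer there is one more tool, called after "Emit:" as name(argument=value, ...) on one line, values as JSON. move_arm: Moves the arm, as the interface text tells. Its arguments: {"type":"object","properties":{"increments":{"type":"array"},"newtons":{"type":"number"}},"required":["increments"]}

```bash
mkdir -p pics; python3 - <<'E'
from cell import robot
import cv2,json
s=robot.observe(); print({k:s[k] for k in s}); 
try: print(robot.grasp_offset)
except Exception as e: print(e)
for c in ("top","side"):
    d=robot.read_camera(c); cv2.imwrite(f"pics/{c}0.png",d["img"][:,:,::-1])
    print(c,{k:d[k] for k in d if k!="img"})
    for t in ["tool_pot","lid","lid_knob","screwdriver","blade_tip","marker","oil_bottle","tape"]:
        print(t,[( [round(float(v)) for v in r["rect"]],round(r["conf"],2)) for r in robot.look_for(t,c)][:3])
E
```

```text
{'time': 0.0, 'qpos': array([-1.43402304e+00,  3.42740215e-01,  1.52504406e+00, -6.71759665e-05,
        1.27542762e+00, -1.45997660e-01]), 'qvel': array([ 0.00149553, -0.00036692,  0.00101564, -0.00063468, -0.00064542,
        0.0001626 ]), 'joint_efforts': array([ 1.15811695e-04, -4.31243598e+01, -2.44211608e+01,  7.18395668e-02,
        5.60213474e-02, -1.16346532e-04]), 'tool_pos': array([ 0.14642739, -0.50371651,  0.22602647]), 'tool_rot': array([-3.14142064e+00,  1.61135779e-03, -1.28800563e+00]), 'contact_force': array([ 0.26151845, -0.49253956,  0.09434449]), 'torque': array([-0.05225919,  0.0329558 ,  0.00121786]), 'opening': 0.09211353902661215}
0.0188
top {'fx': 462.60636594116, 'fy': 462.60636594116, 'cx': 289.99137763279026, 'cy': 211.47170719454806, 'k1': -0.13265063779226838, 'T': array([[ 0.01734292, -0.9878732 ,  0.15429113,  0.34138034],
       [-0.9998297 , -0.01616134,  0.00890922, -0.09031629],
       [-0.00630763, -0.15441937, -0.98798526,  1.35801529],
       [ 0.        ,  0.        ,  0.        ,  1.        ]])}
tool_pot [([316, 252, 25, 21], 0.69)]
lid [([31
[... 206 characters left out ...]
], 0.74)]
tape [([199, 137, 30, 34], 0.95)]
side {'fx': 425.246863786307, 'fy': 425.246863786307, 'cx': 278.62261928100224, 'cy': 208.30846630393748, 'k1': 0.02647146324006234, 'T': array([[-0.9432835 , -0.19789435,  0.26655967,  0.2085679 ],
       [-0.33132644,  0.51048455, -0.79349122,  0.91856705],
       [ 0.02095284, -0.83680545, -0.54709928,  0.77449277],
       [ 0.        ,  0.        ,  0.        ,  1.        ]])}
tool_pot [([322, 204, 21, 27], 0.77)]
lid []
lid_knob []
screwdriver [([288, 288, 14, 54], 0.87), ([168, 249, 38, 28], 0.43)]
blade_tip [([290, 285, 11, 59], 0.71)]
marker [([246, 271, 9, 44], 0.49)]
oil_bottle [([329, 147, 9, 24], 0.82)]
tape [([168, 249, 37, 28], 0.77)]
```

```bash
python3 - <<'E'
import cv2
a=cv2.imread("pics/top0.png"); cv2.imwrite("pics/top0b.png",cv2.resize(a[120:310,130:390],None,fx=3,fy=3,interpolation=cv2.INTER_CUBIC))
a=cv2.imread("pics/side0.png"); cv2.imwrite("pics/side0b.png",cv2.resize(a[150:370,130:390],None,fx=2.7,fy=2.7,interpolation=cv2.INTER_CUBIC))
E
```

```text
(no output)
```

View pics/top0.png

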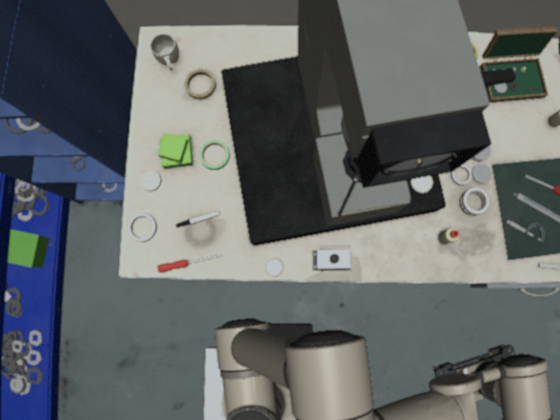

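View pics/side0.png

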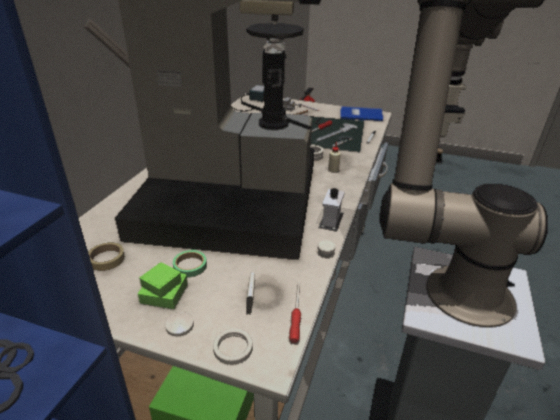

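```bash
ls pics
```

```text
side0.png
side0b.png
top0.png
top0b.png
```

View pics/top0b.png

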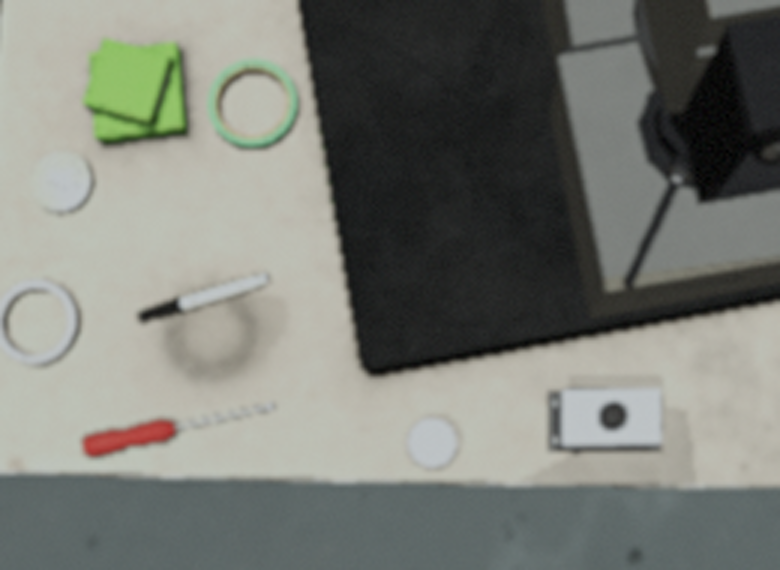

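View pics/side0b.png

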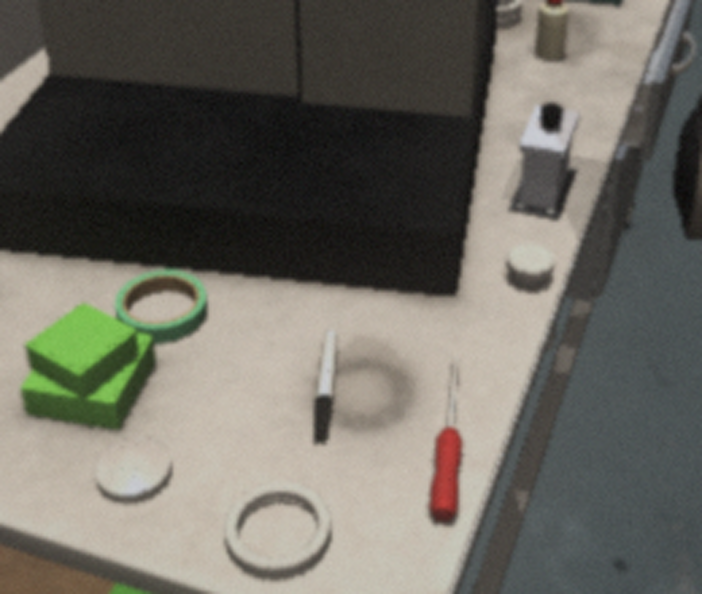

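The top view shows the pot with its lid and black knob at about (334,259). The marker runs (179,225)–(219,213). The screwdriver's handle end is at (159,268) and its tip at (222,255), which puts it nearer the robot. The side view agrees. Next I'll refine these positions by segmentation.

```bash
cat > h.py <<'E'
import numpy as np, cv2
from cell import robot
def K(d): return np.array([[d["fx"],0,d["cx"]],[0,d["fy"],d["cy"]],[0,0,1.]]), np.array([d["k1"],0,0,0,0.])
def ray(d,p):
    k,D=K(d); u=cv2.undistortPointsIter(np.array([[p]],float),k,D,None,None,(3,100,1e-10))[0,0]
    return d["T"][:3,3], d["T"][:3,:3]@np.array([u[0],u[1],1.])
def onz(d,p,z):
    o,r=ray(d,p); return o+r*(z-o[2])/r[2]
def proj(d,P):
    k,D=K(d); R=d["T"][:3,:3].T; t=-R@d["T"][:3,3]
    return cv2.projectPoints(np.atleast_2d(np.array(P,float)),cv2.Rodrigues(R)[0],t,k,D)[0][:,0]
def tri(ds,ps):
    A=np.zeros((3,3));b=np.zeros(3)
    for d,p in zip(ds,ps):
        o,r=ray(d,p); r/=np.linalg.norm(r); M=np.eye(3)-np.outer(r,r);A+=M;b+=M@o
    return np.linalg.solve(A,b)
def save(img,name,box=None,f=3):
    im=img[:,:,::-1]
    if box: l,t,r,b=box; im=im[t:b,l:r]
    cv2.imwrite(f"pics/{name}.png",cv2.resize(im,None,fx=f,fy=f,interpolation=cv2.INTER_CUBIC))
E
python3 - <<'E'
from h import *
np.set_printoptions(precision=4,suppress=True)
T=robot.read_camera("top");S=robot.read_camera("side")
pts={"knobtop":((334.3,258.7),(334,191.5),.111),"sd_handle":((159.3,268.3),(293.3,341.9),.012),"sd_tip":((221.7,255.3),(298.5,285.2),.012),"mk_black":((179,225.3),(248.5,312.2),.008),"mk_white":((219,213),(253,273.3),.008)}
for n,(a,b,z) in pts.items():
    print(n,"top",onz(T,a,z),"side",onz(S,b,z),"tri",tri([T,S],[a,b]))
# masks
hsv=cv2.cvtColor(T["img"],cv2.COLOR_RGB2HSV)
m=((hsv[:,:,0]<8)|(hsv[:,:,0]>172))&(hsv[:,:,1]>130)
m[:, :140]=0;m[:,240:]=0;m[:240]=0;m[290:]=0
ys,xs=np.nonzero(m);print("red top",xs.mean(),ys.mean(),xs.min(),xs.max(),onz(T,(xs.mean(),ys.mean()),.012))
hsv=cv2.cvtColor(S["img"],cv2.COLOR_RGB2HSV)
m=((hsv[:,:,0]<8)|(hsv[:,:,0]>172))&(hsv[:,:,1]>130); m[:,:270]=0;m[:,320:]=0;m[:280]=0;m[360:]=0
ys,xs=np.nonzero(m);print("red side",xs.mean(),ys.mean(),onz(S,(xs.mean(),ys.mean()),.012))
g=T["img"][225:285,300:360].astype(float).sum(2)
save(T["img"],"pot",(300,235,370,280),10); save(S["img"],"pots",(305,175,360,235),10)
# lid top plate bright
E
```

```text
knobtop top [ 0.4095 -0.2005  0.111 ] side [ 0.4053 -0.1932  0.111 ] tri [ 0.4082 -0.2012  0.1062]
sd_handle top [0.3767 0.302  0.012 ] side [0.3708 0.3104 0.012 ] tri [0.3748 0.304  0.0037]
sd_tip top [0.419  0.1187 0.012 ] side [0.4128 0.1348 0.012 ] tri [ 0.4182  0.1206 -0.002 ]
mk_black top [0.5053 0.2505 0.008 ] side [0.4988 0.2612 0.008 ] tri [ 0.5046  0.2526 -0.0022]
mk_white top [0.5442 0.1322 0.008 ] side [0.5409 0.1301 0.008 ] tri [0.5422 0.1315 0.0093]
red top 172.3030303030303 265.58181818181816 158 187 [0.3856 0.2635 0.012 ]
red side 294.8174603174603 325.37301587301585 [0.3818 0.2645 0.012 ]
```

View pics/pot.png

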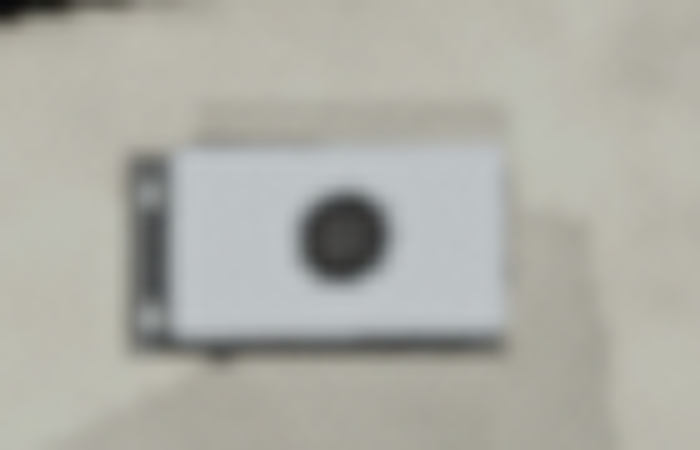

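View pics/pots.png

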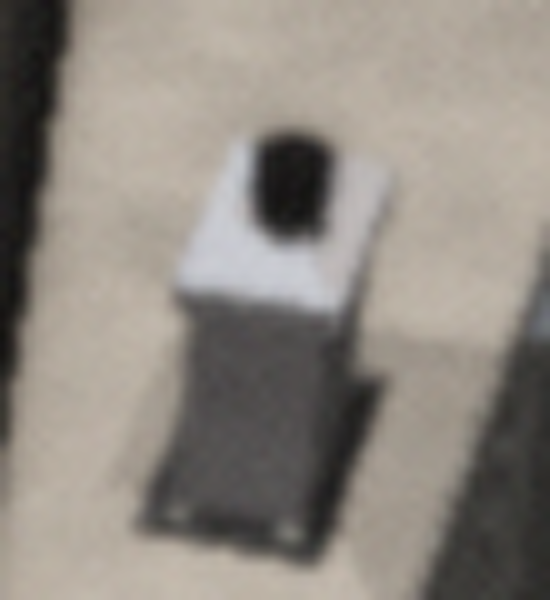

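```bash
python3 - <<'E'
from h import *
np.set_printoptions(precision=4,suppress=True)
T=robot.read_camera("top");S=robot.read_camera("side")
C=[onz(T,(300+a/10-.45,235+b/10-.45),.088) for a,b in [(172,147),(503,147),(503,336),(172,338)]]
C=np.array(C);print(C,C.mean(0)); e=(C[0]+C[3]-C[1]-C[2])/2; print("long",np.linalg.norm(e),"yaw from y",np.arctan2(-e[0],e[1]))
print("knob",onz(T,(334.3,258.7),.114), onz(T,(300+34.3-.45,235+23.7-.45),.111))
D=[onz(S,(305+a/10-.45,175+b/10-.45),.088) for a,b in [(177,300),(338,322),(392,178),(240,140)]]
D=np.array(D);print(D,D.mean(0))
# flange corners top view left, z=.003
F=np.array([onz(T,(300+a/10-.45,235+b/10-.45),.003) for a,b in [(133,155),(133,350)]]);print(F,F.mean(0)-[0,.055,0])
E
```

```text
[[ 0.4359 -0.1542  0.088 ]
 [ 0.4373 -0.2453  0.088 ]
 [ 0.3855 -0.2453  0.088 ]
 [ 0.3837 -0.1547  0.088 ]] [ 0.4106 -0.1999  0.088 ]
long 0.09088842860419867 yaw from y 0.017450207148968097
knob [ 0.4093 -0.2003  0.114 ] [ 0.4107 -0.1993  0.111 ]
[[ 0.4277 -0.1439  0.088 ]
 [ 0.3797 -0.1495  0.088 ]
 [ 0.3822 -0.2379  0.088 ]
 [ 0.4326 -0.2434  0.088 ]] [ 0.4055 -0.1937  0.088 ]
[[ 0.4397 -0.147   0.003 ]
 [ 0.3828 -0.1477  0.003 ]] [ 0.4113 -0.2023  0.003 ]
```

```bash
python3 - <<'E'
from h import *
np.set_printoptions(precision=3,suppress=True)
T=robot.read_camera("top");S=robot.read_camera("side")
for p in [(253,243),(440,209)]: print("plinth",onz(T,p,.092))
for p in [(330,226),(440,206)]: print("machine base z.2",onz(T,p,.2))
for p in [(370,184),(490,148)]: print("head z.4,.6",onz(T,p,.4),onz(T,p,.6))
for t,z in [("oil_bottle",.06),("anvil",.014),("ring",.008),("block",.006),("tape",.01)]:
  for c,d in (("top",T),("side",S)):
    for r in robot.look_for(t,c)[:1]:
        l,t_,w,h=r["rect"]; print(t,c,r["rect"],r["conf"],onz(d,(l+w/2,t_+h/2),z)[:2])
print(robot.observe()["time"])
save(T["img"],"right",(300,150,560,330),3)
save(T["img"],"arm",(360,300,560,420),4)
E
```

```text
plinth [0.45  0.021 0.092]
plinth [ 0.553 -0.5    0.092]
machine base z.2 [ 0.487 -0.181  0.2  ]
machine base z.2 [ 0.543 -0.465  0.2  ]
head z.4,.6 [ 0.553 -0.25   0.4  ] [ 0.509 -0.217  0.6  ]
head z.4,.6 [ 0.64  -0.519  0.4  ] [ 0.577 -0.43   0.6  ]
oil_bottle top [441.7, 229.2, 17.7, 13.3] 0.79 [ 0.481 -0.539]
oil_bottle side [325.6, 141.9, 13.5, 33.5] 0.66 [ 0.481 -0.512]
anvil top [264.7, 261.1, 16.4, 14.6] 0.71 [ 0.384 -0.032]
anvil side [316.4, 242.6, 14.9, 14.2] 0.55 [ 0.387 -0.027]
ring top [126.3, 212.9, 31.1, 28.2] 0.92 [0.498 0.363]
ring side [211.0, 327.2, 42.5, 40.9] 0.73 [0.492 0.368]
block top [141.0, 171.2, 19.6, 20.0] 0.72 [0.639 0.346]
block side [164.4, 314.1, 30.2, 21.6] 0.96 [0.633 0.35 ]
tape top [198.8, 138.3, 30.6, 31.0] 0.91 [0.725 0.155]
tape side [317.9, 242.6, 17.8, 12.2] 0.71 [ 0.381 -0.04 ]
1.7
```

View pics/right.png

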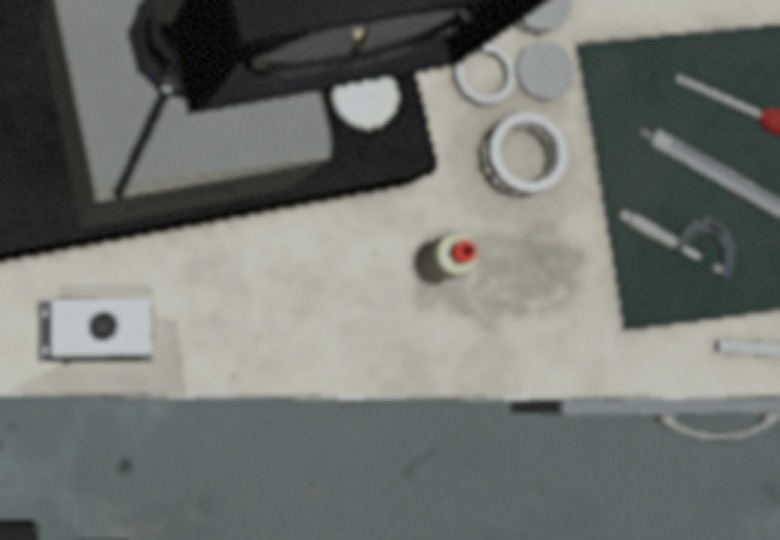

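View pics/arm.png

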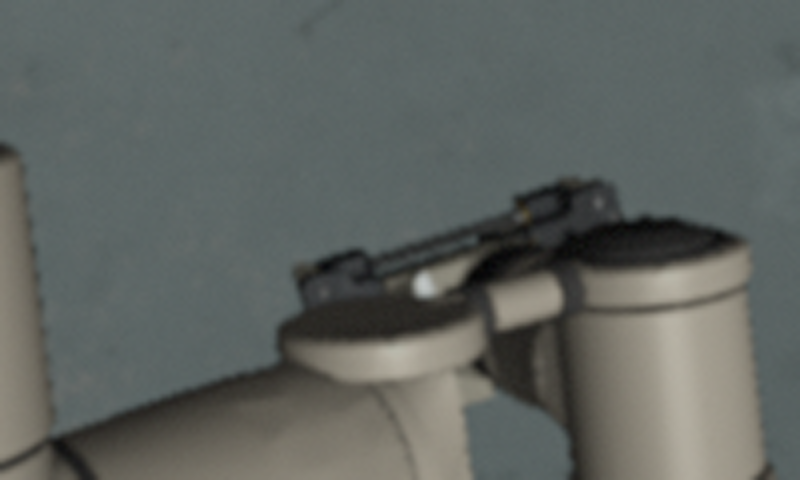

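```bash
cat >> h.py <<'E'
from scipy.spatial.transform import Rotation as Ro, Slerp
def pose():
    s=robot.observe(); return s["tool_pos"], Ro.from_euler("xyz",s["tool_rot"])
def log():
    import json
    s=robot.observe(); open("log.jsonl","a").write(json.dumps({k:np.asarray(s[k]).tolist() for k in s})+"\n"); return s
def down(yaw): return Ro.from_euler("xyz",[np.pi,0,yaw])
def plan(segs,op):
    """segs: list of (pos,Rot,n)"""
    p,R=pose(); log()
    for q,Q,n in segs:
        q=np.array(q,float); rv=(R.inv()*Q).as_rotvec()
        d=(q-p); step=np.linalg.norm(d)/n*1000; print("# n",n,"mm/row %.1f deg/row %.1f"%(step,np.degrees(np.linalg.norm(rv))/n))
        rows=[]
        for i in range(n):
            Ri=R*Ro.from_rotvec(rv*i/n); l=Ri.inv().apply(d/n)*1000
            rows.append([op]+[round(float(v),1) for v in l]+[round(float(v),3) for v in rv/n])
        print(",".join(str(r).replace(" ","") for r in rows)); p,R=q,Q
E
python3 - <<'E'
from h import *
plan([([.409,-.199,.18],down(-1.554),10)],91.8)
E
```

```text
# n 10 mm/row 40.5 deg/row 1.5
[91.8,-22.0,-33.7,4.7,-0.0,-0.0,0.027],[91.8,-22.9,-33.1,4.7,-0.0,-0.0,0.027],[91.8,-23.7,-32.5,4.7,-0.0,-0.0,0.027],[91.8,-24.6,-31.9,4.7,-0.0,-0.0,0.027],[91.8,-25.4,-31.2,4.7,-0.0,-0.0,0.027],[91.8,-26.3,-30.5,4.7,-0.0,-0.0,0.027],[91.8,-27.1,-29.8,4.7,-0.0,-0.0,0.027],[91.8,-27.8,-29.1,4.7,-0.0,-0.0,0.027],[91.8,-28.6,-28.3,4.7,-0.0,-0.0,0.027],[91.8,-29.3,-27.5,4.7,-0.0,-0.0,0.027]
```

Emit:
move_arm(increments=[[91.8,-22,-33.7,4.7,0,0,0.027],[91.8,-23,-33,4.7,0,0,0.027],[91.8,-23.7,-32.5,4.7,0,0,0.027],[91.8,-24.6,-32,4.7,0,0,0.027],[91.8,-25.4,-31.2,4.7,0,0,0.027],[91.8,-26.3,-30.5,4.7,0,0,0.027],[91.8,-27,-30,4.7,0,0,0.027],[91.8,-28,-29,4.7,0,0,0.027],[91.8,-28.6,-28.3,4.7,0,0,0.027],[91.8,-29.3,-27.5,4.7,0,0,0.027],[91.8,0,0,0,0,0,0]], newtons=25)

```text
time: 3.08
tool_pos: [0.4191, -0.1927, 0.1787]
tool_rot: [-3.139, -0.004, -1.569]
contact_force: [0.2, -0.4, -0.5]
opening: 0.092
```

```bash
python3 - <<'E'
from h import *
np.set_printoptions(precision=4,suppress=True)
s=log();print(s["qpos"],s["tool_pos"],s["tool_rot"])
T=robot.read_camera("top");S=robot.read_camera("side")
save(T["img"],"t1",(220,180,420,300),4);save(S["img"],"s1",(250,90,420,250),4)
for d in (T,S): print(proj(d,[s["tool_pos"],s["tool_pos"]+[0,.046,0],s["tool_pos"]-[0,.046,0]]))
E
```

```text
[-0.596   0.2727  1.7688 -0.002   1.0955  0.9743] [ 0.4191 -0.1927  0.1787] [-3.1388 -0.0041 -1.5694]
[[333.6031 253.4384]
 [315.5673 253.1653]
 [351.5977 253.694 ]]
[[331.5065 171.1437]
 [327.7892 178.1832]
 [335.0168 164.4971]]
```

View pics/t1.png

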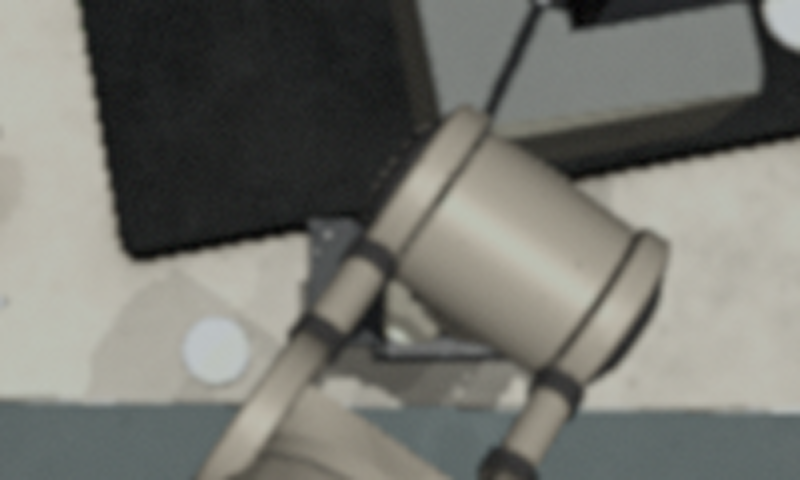

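View pics/s1.png

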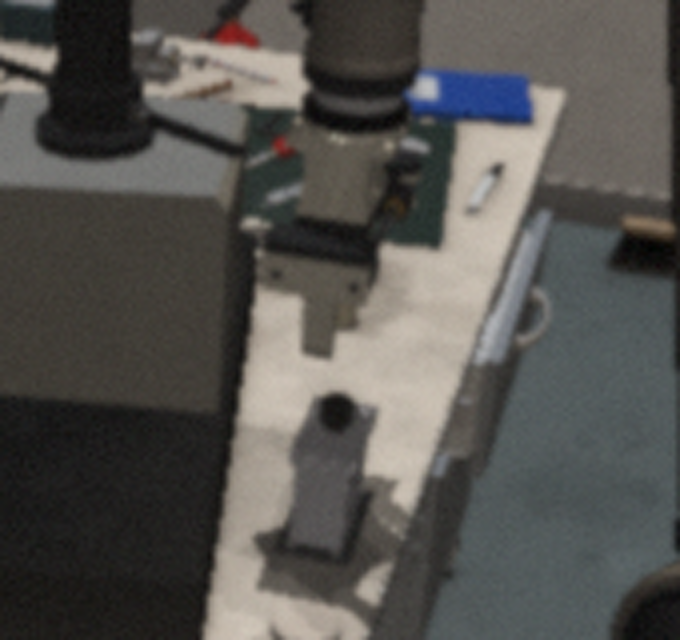

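```bash
python3 - <<'E'
from h import *
plan([([.4105,-.1995,.12],down(-1.554),4),([.4105,-.1995,.0935],down(-1.554),3)],91.8)
E
```

```text
# n 4 mm/row 14.9 deg/row 0.3
[91.8,1.2,1.9,14.7,-0.001,-0.001,-0.004],[91.8,1.2,1.9,14.7,-0.001,-0.001,-0.004],[91.8,1.2,1.9,14.7,-0.001,-0.001,-0.004],[91.8,1.2,1.9,14.7,-0.001,-0.001,-0.004]
# n 3 mm/row 8.8 deg/row 0.0
[91.8,0.0,-0.0,8.8,0.0,0.0,0.0],[91.8,0.0,-0.0,8.8,0.0,0.0,0.0],[91.8,0.0,-0.0,8.8,0.0,0.0,0.0]
```

Emit:
move_arm(increments=[[91.8,1.2,1.9,14.7,0,0,-0.004],[91.8,1.2,1.9,14.7,0,0,-0.004],[91.8,1.2,1.9,14.7,0,0,-0.004],[91.8,1.2,1.9,14.7,0,0,-0.004],[91.8,0,0,8,0,0,0],[91.8,0,0,0,0,0,0]])

```text
time: 3.92
tool_pos: [0.4075, -0.2064, 0.1121]
tool_rot: [-3.137, -0.008, -1.562]
contact_force: [-0.1, 0.1, 0.5]
opening: 0.092
```

```bash
python3 - <<'E'
from h import *
s=log();print(s["tool_pos"],s["tool_rot"])
plan([([.4105,-.1995,.0935],down(-1.554),2)],91.8)
E
```

```text
[ 0.40752841 -0.20644835  0.11207841] [-3.13701229 -0.00838632 -1.562489  ]
# n 2 mm/row 10.0 deg/row 0.4
[91.8,-3.5,-1.5,9.3,-0.002,-0.004,-0.004],[91.8,-3.5,-1.5,9.3,-0.002,-0.004,-0.004]
```

Emit:
move_arm(increments=[[91.8,-3,-1.5,9,-0.002,-0.004,-0.002],[91.8,-3,-1.5,8,-0.002,-0.004,-0.002],[91.8,0,0,0,0,0,0]])

```text
time: 4.3
tool_pos: [0.4112, -0.2007, 0.0948]
tool_rot: [-3.14, -0.001, -1.559]
contact_force: [-0.7, -0.2, -0.5]
opening: 0.0919
```

```bash
python3 - <<'E'
from h import *
s=log();print(s["tool_pos"],s["tool_rot"])
plan([([.4105,-.1995,.0935],down(-1.554),1)],91.8)
E
```

```text
[ 0.41115629 -0.2007236   0.09479008] [-3.13989145e+00 -8.94916006e-04 -1.55852610e+00]
# n 1 mm/row 1.9 deg/row 0.3
[91.8,-1.2,0.6,1.3,-0.002,-0.001,-0.005]
```

Emit:
move_arm(increments=[[60,-0.6,0.4,0.8,-0.002,0,0],[40,0,0,0,0,0,0],[32,0,0,0,0,0,0],[20,0,0,0,0,0,0],[20,0,0,0,0,0,0],[20,0,0,0,0,0,0],[20,0,0,0,0,0,0]], newtons=25)

```text
time: 5.18
tool_pos: [0.4112, -0.2002, 0.0945]
tool_rot: [-3.141, -0.002, -1.558]
contact_force: [-0.9, -1.0, 0.0]
opening: 0.0264
```

```bash
python3 - <<'E'
from h import *
s=log();print(s["tool_pos"],s["tool_rot"],s["opening"],s["contact_force"])
E
```

```text
[ 0.4112105  -0.20022651  0.09452837] [-3.14095293e+00 -1.82506061e-03 -1.55794974e+00] 0.026375738397884194 [-0.85109957 -1.03446474  0.01315716]
```

Emit:
move_arm(increments=[[20,0,0,-6,0,0,0],[20,0,0,-10,0,0,0],[20,0,0,-15,0,0,0],[20,0,0,-15,0,0,0],[20,5,0,-8,0,0,0],[20,20,0,0,0,0,0],[20,35,0,0,0,0,0],[20,35,0,0,0,0,0],[20,30,0,0,0,0,0],[20,15,0,0,0,0,0],[20,0,0,0,0,0,0]])

```text
time: 6.55
tool_pos: [0.4112, -0.3493, 0.15]
tool_rot: [3.14, -0.001, -1.559]
contact_force: [0.6, 1.0, -0.9]
opening: 0.0256
```

```bash
python3 - <<'E'
from h import *
s=log();print(s["tool_pos"],s["tool_rot"],s["opening"],s["contact_force"])
S=robot.read_camera("side");save(S["img"],"s2",(250,90,420,250),4)
plan([([.411,-.345,.06],down(-1.558),5)],20)
E
```

```text
[ 0.41115237 -0.34931644  0.15001754] [ 3.14018136e+00 -7.88407023e-04 -1.55883102e+00] 0.025585155510144175 [ 0.55583974  0.96961271 -0.91160592]
# n 5 mm/row 18.0 deg/row 0.0
[20,-0.7,-0.0,18.0,0.0,-0.0,-0.0],[20,-0.7,-0.0,18.0,0.0,-0.0,-0.0],[20,-0.7,0.0,18.0,0.0,-0.0,-0.0],[20,-0.7,0.0,18.0,0.0,-0.0,-0.0],[20,-0.7,0.0,18.0,0.0,-0.0,-0.0]
```

View pics/s2.png

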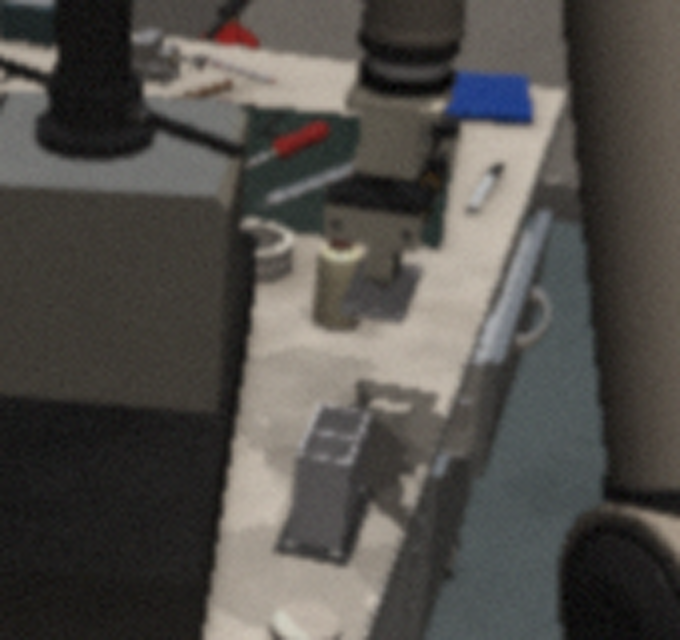

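```bash
python3 - <<'E'
from h import *
T=robot.read_camera("top");S=robot.read_camera("side")
print("side base",onz(S,(250+337/4,90+320/4),0.005),"side cap",onz(S,(250+342/4,90+245/4),.115))
print("top cap",onz(T,(454,234),.115))
E
```

```text
side base [ 0.47281312 -0.52970386  0.005     ] side cap [ 0.46349987 -0.46443177  0.115     ]
top cap [ 0.48036544 -0.5296612   0.115     ]
```

Emit:
move_arm(increments=[[20,0,0,15,0,0,0],[20,0,0,25,0,0,0],[20,0,0,25,0,0,0],[20,0,0,25,0,0,0],[20,0,0,15,0,0,0],[20,0,0,0,0,0,0]])

```text
time: 7.45
tool_pos: [0.4113, -0.3412, 0.0391]
tool_rot: [3.138, 0.002, -1.55]
contact_force: [-0.4, 0.2, -1.7]
opening: 0.0255
```

```bash
python3 - <<'E'
from h import *
s=log();print(s["tool_pos"],s["tool_rot"],s["opening"],s["contact_force"])
E
```

```text
[ 0.41129048 -0.34120524  0.03905347] [ 3.13834065e+00  2.47256913e-03 -1.55027103e+00] 0.025544409741597603 [-0.39654974  0.23527843 -1.73897006]
```

Lid bottom should be about 21 mm up. I'll lower it gently.

Emit:
move_arm(increments=[[20,0,0,7,0,0,0],[20,0,0,5,0,0,0],[20,0,0,4,0,0,0],[20,0,0,0,0,0,0]])

```text
time: 7.95
tool_pos: [0.412, -0.3411, 0.0232]
tool_rot: [3.14, 0.001, -1.549]
contact_force: [-0.4, 0.1, -1.5]
opening: 0.0249
```

```bash
python3 - <<'E'
from h import *
s=log();print(s["tool_pos"],s["tool_rot"],s["opening"],s["contact_force"])
E
```

```text
[ 0.41198273 -0.34108652  0.02319104] [ 3.13989908e+00  7.44147004e-04 -1.54929046e+00] 0.024916123943415965 [-0.36026809  0.1457158  -1.49634762]
```

Emit:
move_arm(increments=[[20,0,0,3,0,0,0],[20,0,0,2,0,0,0],[20,0,0,1.5,0,0,0],[20,0,0,0,0,0,0]])

```text
time: 8.45
tool_pos: [0.4124, -0.3416, 0.0177]
tool_rot: [3.141, -0.001, -1.549]
contact_force: [0.1, -1.3, -1.5]
opening: 0.0256
```

```bash
python3 - <<'E'
from h import *
s=log();print(s["tool_pos"],s["tool_rot"],s["opening"],s["contact_force"])
E
```

```text
[ 0.41235483 -0.34161906  0.01765554] [ 3.14110470e+00 -6.39990260e-04 -1.54947124e+00] 0.025560804324375713 [ 0.05595086 -1.33153139 -1.48622725]
```

Emit:
move_arm(increments=[[20,0,0,1,0,0,0],[20,0,0,1,0,0,0],[20,0,0,0,0,0,0]])

```text
time: 8.82
tool_pos: [0.4125, -0.3418, 0.0177]
tool_rot: [-3.141, -0.002, -1.549]
contact_force: [-0.0, -0.0, -1.3]
opening: 0.0251
```

```bash
python3 - <<'E'
from h import *
s=log();print(s["tool_pos"],s["tool_rot"],s["opening"],s["contact_force"])
E
```

```text
[ 0.41248453 -0.34175698  0.01769011] [-3.14137753e+00 -1.57912222e-03 -1.54936449e+00] 0.025079406259830447 [-0.02291444 -0.01210922 -1.26236371]
```

Emit:
move_arm(increments=[[30,0,0,0,0,0,0],[40,0,0,0,0,0,0],[60,0,0,0,0,0,0],[91.8,0,0,0,0,0,0],[91.8,0,0,-15,0,0,0],[91.8,0,0,-30,0,0,0],[91.8,0,0,-40,0,0,0],[91.8,0,0,-40,0,0,0],[91.8,0,0,-30,0,0,0]])

```text
time: 9.95
tool_pos: [0.4118, -0.3409, 0.1789]
tool_rot: [3.14, 0.0, -1.55]
contact_force: [0.8, -1.1, -0.2]
opening: 0.0912
```

```bash
python3 - <<'E'
from h import *
s=log();print(s["tool_pos"],s["tool_rot"],s["opening"],s["contact_force"])
S=robot.read_camera("side");save(S["img"],"s3",(250,90,420,250),4)
import json
for l in open("log.jsonl"):
    d=json.loads(l);print(np.round(d["qpos"],4).tolist(),np.round(d["tool_pos"],4).tolist(),np.round(d["tool_rot"],3).tolist())
E
```

```text
[ 0.41184625 -0.34093602  0.17887258] [ 3.14031755e+00  1.56516334e-04 -1.54950151e+00] 0.09122993474578434 [ 0.78304145 -1.09839499 -0.17506264]
[-1.434, 0.342, 1.5241, 0.0, 1.2754, -0.146] [0.1465, -0.5041, 0.2267] [-3.142, -0.0, -1.288]
[-0.596, 0.2727, 1.7688, -0.002, 1.0955, 0.9743] [0.4191, -0.1927, 0.1787] [-3.139, -0.004, -1.569]
[-0.6, 0.2719, 1.7691, -0.0028, 1.0957, 0.9726] [0.4181, -0.1944, 0.179] [-3.139, -0.005, -1.571]
[-0.6341, 0.3526, 1.872, -0.005, 0.9082, 0.9314] [0.4075, -0.2064, 0.1121] [-3.137, -0.008, -1.562]
[-0.6341, 0.3526, 1.872, -0.005, 0.9082, 0.9314] [0.4075, -0.2064, 0.1121] [-3.137, -0.008, -1.562]
[-0.6221, 0.3835, 1.8848, 0.0004, 0.8714, 0.9362] [0.4112, -0.2007, 0.0948] [-3.14, -0.001, -1.559]
[-0.6221, 0.3835, 1.8848, 0.0004, 0.8714, 0.9362] [0.4112, -0.2007, 0.0948] [-3.14, -0.001, -1.559]
[-0.6202, 0.3839, 1.8851, -0.0014, 0.871, 0.9387] [0.4112, -0.2002, 0.0945] [-3.141, -0.002, -1.558]
[-0.8454, 0.4414, 1.5965, -0.0018, 1.1039, 0.7142] [0.4112, -0.3493, 0.15] [3.14, -0.001, -1.559]
[-0.8445, 0.4408, 1.5976, -0.0017, 1.1039, 0.7145] [0.4111, -0.3485, 0.15] [3.14, -0.0, -1.558]
[-0.8355, 0.5834, 1.7191, -0.0011, 0.8431, 0.7155] [0.4113, -0.3412, 0.0391] [3.138, 0.002, -1.55]
[-0.8344, 0.608, 1.7307, -0.0011, 0.8046, 0.7157] [0.412, -0.3411, 0.0232] [3.14, 0.001, -1.549]
[-0.8345, 0.6169, 1.734, -0.0011, 0.7905, 0.7157] [0.4124, -0.3416, 0.0177] [3.141, -0.001, -1.549]
[-0.8345, 0.6167, 1.7344, -0.0012, 0.7892, 0.7157] [0.4125, -0.3418, 0.0177] [-3.141, -0.002, -1.549]
[-0.8343, 0.403, 1.5706, -0.0009, 1.1689, 0.7155] [0.4118, -0.3409, 0.1789] [3.14, 0.0, -1.55]
```

View pics/s3.png

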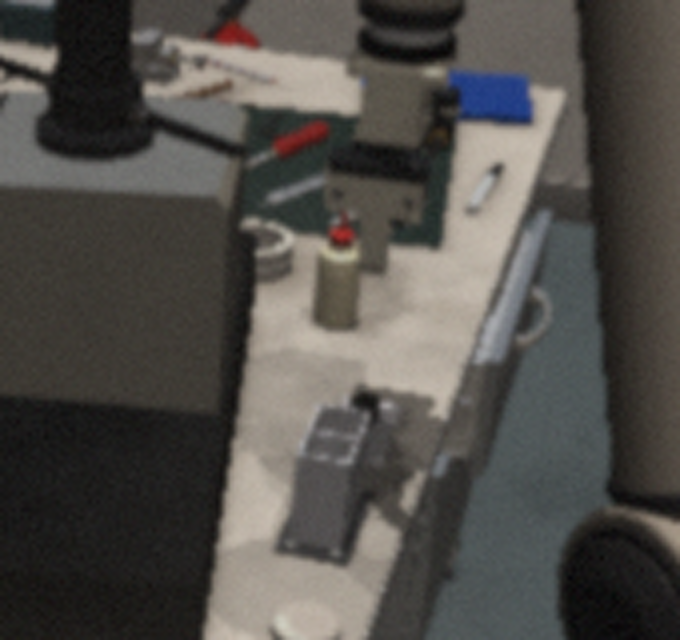

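```bash
cat > fk.py <<'E'
import numpy as np,json
from scipy.optimize import least_squares
from scipy.spatial.transform import Rotation as R
def rz(a): return R.from_euler("z",a)
def ry(a): return R.from_euler("y",a)
P0=None
def fk(q,P,s4=1,s6=-1):
    h,a1,l2,a3,l3,L,d,dw=P
    # zero pose: straight up, pitch +y axis leans forward(x)
    A=rz(q[0]); p=A.apply([a1,d,h]); A=A*ry(q[1]); p=p+A.apply([0,0,l2]); A=A*ry(q[2]); p=p+A.apply([a3,0,l3])
    A=A*rz(s4*q[3]); p=p+A.apply([0,dw,0]); A=A*ry(q[4]); A=A*rz(s6*q[5]*-1*-1); p=p+A.apply([0,0,L]); return p,A
D=[json.loads(l) for l in open("log.jsonl")]
E
python3 - <<'E'
from fk import *
def res(x,full=False):
    P=[x[0],0,x[1],0,x[2],x[3],x[4],0]
    return np.concatenate([fk(d["qpos"],P)[0]-d["tool_pos"] for d in D])
s=least_squares(res,[.3,.4,.4,.3,.07]);print(s.x,np.abs(s.fun).max())
def res2(x): 
    P=[x[0],x[5],x[1],x[6],x[2],x[3],x[4],0]
    return np.concatenate([fk(d["qpos"],P)[0]-d["tool_pos"] for d in D])
s=least_squares(res2,[.3,.4,.4,.3,.07,0,0]);print(s.x,np.abs(s.fun).max())
for d in D[:9:3]:
    A=fk(d["qpos"],[0]*8)[1]; B=R.from_euler("xyz",d["tool_rot"]); 
    print((A.inv()*B).as_rotvec(), A.as_matrix()[:,0],B.as_matrix()[:,0])
E
```

```text
[-0.63940005  0.45354156  0.37625074 -0.55202213  0.07523906] 0.007128037314592606
[2.22900025e-01 5.06200002e-01 3.79599998e-01 3.18081027e-01
 7.64000001e-02 1.51069029e-09 4.65000017e-02] 7.061020379506289e-10
[6.41427434e-16 1.08500277e-15 2.84961074e+00] [ 9.22208617e-03  9.99957475e-01 -2.80548068e-05] [ 2.79006811e-01 -9.60289122e-01  2.98683158e-05]
[-1.21287070e-16 -3.44808453e-16 -1.27874505e+00] [-0.95522019 -0.29588935 -0.00197171] [ 0.00830694 -0.99993033  0.00838622]
[ 3.08010994e-16 -5.13312971e-16 -1.26927977e+00] [-0.95117016 -0.30866403 -0.00135869] [ 1.22699103e-02 -9.99924321e-01  8.94915886e-04]
```

```bash
cat > fk.py <<'E'
import numpy as np
from scipy.optimize import least_squares
from scipy.spatial.transform import Rotation as R
h,l2,l3,L,d,a3=.2229,.5062,.3796,.318081,.0764,.0465
LO=np.array([-2.53,-.77,.04,-1,.28,-3.11]);HI=np.array([2.53,2.02,2.7,4.14,2.66,3.11])
def rz(a): return R.from_euler("z",a)
def ry(a): return R.from_euler("y",a)
def fk(q):
    A=rz(q[0]); p=A.apply([0,d,h]); A=A*ry(q[1]); p=p+A.apply([0,0,l2]); A=A*ry(q[2]); p=p+A.apply([a3,0,l3]); w=p
    A=A*rz(q[3])*ry(q[4])*rz(q[5]+np.pi); return p+A.apply([0,0,L]),A
def ik(p,Q,seeds):
    best=None
    for s in seeds:
        f=lambda q:(lambda r:np.concatenate([(r[0]-p)*3,(Q.inv()*r[1]).as_rotvec()]))(fk(q))
        r=least_squares(f,np.clip(s,LO+.01,HI-.01),bounds=(LO,HI),max_nfev=60)
        if r.cost<1e-8 and (best is None or np.abs(r.x-seeds[0]).max()<np.abs(best-seeds[0]).max()): best=r.x
    return best
def orient(az,alpha,flip=0):
    """approach: horizontal azimuth az, alpha below horizontal; tool x horizontal"""
    a=np.array([np.cos(az)*np.cos(alpha),np.sin(az)*np.cos(alpha),-np.sin(alpha)])
    x=np.array([-np.sin(az),np.cos(az),0])*(-1 if flip else 1)
    return R.from_matrix(np.stack([x,np.cross(a,x),a],1))
E
python3 - <<'E'
from fk import *
import json
np.set_printoptions(precision=2,suppress=True)
d0=[json.loads(l) for l in open("log.jsonl")][-1]
p,A=fk(d0["qpos"]);print(p-d0["tool_pos"],(A.inv()*R.from_euler("xyz",d0["tool_rot"])).magnitude())
rng=np.random.default_rng(0)
seeds=[np.array([-.3,.3,1.8,.0,1,.5]),np.array([-.3,.3,1.8,1.57,1.5,0])]+[LO+(HI-LO)*rng.random(6) for _ in range(6)]
for al in (0,15,30,45,60):
  for az in (-120,-90,-60,-30,0,30,60,90,120):
    o=[]
    for fl in (0,1):
      Q=orient(np.radians(az),np.radians(al),fl); g=np.array([.411,-.2,.15]); 
      q=ik(g+Q.apply([0,0,.0188]),Q,seeds); o.append(q)
    if any(x is not None for x in o): print(al,az,*o)
E
```

```text
[ 0. -0. -0.] 4.177307973450834e-16
0 0 [-1.4   1.1   2.58  1.72  1.66  1.03] [-1.4   1.1   2.58  1.72  1.66 -2.11]
0 30 [-1.36  0.92  2.18  1.26  1.59  1.62] [-1.36  0.92  2.18  1.26  1.59 -1.52]
0 60 [-1.2   0.95  1.77  0.94  1.83  1.9 ] [-1.2   0.95  1.77  0.94  1.83 -1.24]
0 90 [-1.    1.05  1.41  0.69  2.13  1.98] [-1.    1.05  1.41  0.69  2.13 -1.16]
0 120 [-0.79  1.15  1.13  0.38  2.4   1.86] [-0.79  1.15  1.13  0.38  2.4  -1.28]
15 -60 [-0.1   0.72  2.49  4.08  1.35  1.63] [-0.1   0.72  2.49  4.08  1.35 -1.51]
15 0 [-1.36  0.77  2.6   1.84  1.36  1.35] [-1.36  0.77  2.6   1.84  1.36 -1.8 ]
15 30 [-1.34  0.71  2.2   1.23  1.38  1.8 ] [-1.34  0.71  2.2   1.23  1.38 -1.34]
15 60 [-1.18  0.8   1.8   0.87  1.65  1.99] [-1.18  0.8   1.8   0.87  1.65 -1.15]
15 90 [-0.99  0.92  1.45  0.61  1.96  2.  ] [-0.99  0.92  1.45  0.61  1.96 -1.14]
15 120 [-0.79  1.02  1.18  0.32  2.22  1.83] [-0.79  1.02  1.18  0.32  2.22 -1.31]
30 -120 [-0.1   0.68  1.74 -0.92  1.43  0.92] [-0.1   0.68  1.74 -0.92  1.43 -2.22]
30 -30 [-0.75  0.44  2.66  2.91  1.01  1.58] [-0.75  0.44  2.66  2.91  1.01 -1.56]
[... 815 characters left out ...]
 0.44  1.59  2.08] [-0.92  0.64  1.58  0.44  1.59 -1.07]
45 120 [-0.76  0.73  1.38  0.21  1.78  1.82] [-0.76  0.73  1.38  0.21  1.78 -1.32]
60 -120 [-0.3   0.44  1.8  -0.58  1.1   0.54] None
60 -90 [-0.31  0.33  2.   -0.73  0.79  0.21] None
60 -60 [-0.43  0.22  2.17 -0.77  0.43 -0.3 ] [-0.43  0.22  2.17 -0.77  0.43  2.85]
60 0 None [-0.89  0.19  2.2   0.83  0.55  0.01]
60 30 [-0.97  0.29  2.05  0.7   0.89  2.74] [-0.97  0.29  2.05  0.7   0.89 -0.4 ]
60 60 [-0.94  0.41  1.85  0.52  1.16  2.45] [-0.94  0.41  1.85  0.52  1.16 -0.7 ]
60 90 [-0.85  0.51  1.66  0.34  1.38  2.16] [-0.85  0.51  1.66  0.34  1.38 -0.98]
60 120 [-0.73  0.59  1.52  0.16  1.53  1.84] [-0.73  0.59  1.52  0.16  1.53 -1.3 ]
```

```bash
cat > p.py <<'E'
from fk import *
np.set_printoptions(precision=3,suppress=True)
q0=np.array([-.8343,.403,1.5706,-.0009,1.1689,.7155])
rng=np.random.default_rng(0)
def pickR(az,lean,flip): # approach leans toward az by lean from vertical; x horizontal perp
    return orient(az,np.pi/2-lean,flip)
E
python3 - <<'E'
from p import *
b=np.array([.5435-.505,.132-.2515]);azm=np.arctan2(b[1],b[0]);print(np.degrees(azm))
for name,g,az,lean in (("marker",[.510,.234,.008],azm,.35),("sd",[.3856-.0026,.2635+.0112,.012],np.radians(-77),.44)):
  for fl in (0,1):
    Q=pickR(az,lean,fl)
    p=np.array(g)+Q.apply([0,0,.004])
    q=ik(p,Q,[q0,np.array([.5,.4,1.6,0,1.1,0]),np.array([.5,.4,1.6,-.5,1.1,2]),np.array([.5,.4,1.6,-.5,1.1,-2])])
    print(name,"pick",fl,q)
    # place: blade dir in tool frame
    up=Q; 
  for azp in (30,45,60,75,90):
   for yc in (-.1805,-.2195):
    # place flip: object's down dir must map: in pick y-axis of tool vs b
    for fl in (0,1):
      Qp=orient(np.radians(azp),lean,fl)
      g2=np.array([.411,yc,.1165 if name=="marker" else .16]); 
      q=ik(g2+Qp.apply([0,0,.004]),Qp,[np.array([-1.2,.6,1.8,.8,1.5,1.9]),np.array([-1.2,.6,1.8,.8,1.5,-1.2])])
      print(name,azp,yc,fl,q, "b in tool", Qp.inv().apply([0,0,-1]), "pick b", pickR(az,lean,fl).inv().apply([np.cos(az),np.sin(az),0])) if azp==60 or fl==0 else 0
E
```

```text
-72.14231909444243
marker pick 0 [ 0.483  0.73   1.608 -0.44   0.915  0.462]
marker pick 1 [ 0.483  0.73   1.608 -0.44   0.915 -2.679]
marker 30 -0.1805 0 [-1.34   0.713  2.245  1.22   1.279  1.755] b in tool [ 0.    -0.939  0.343] pick b [-0.     0.939  0.343]
marker 30 -0.2195 0 [-1.363  0.723  2.149  1.176  1.315  1.836] b in tool [ 0.    -0.939  0.343] pick b [-0.     0.939  0.343]
marker 45 -0.1805 0 [-1.266  0.742  2.041  1.006  1.401  1.892] b in tool [ 0.    -0.939  0.343] pick b [-0.     0.939  0.343]
marker 45 -0.2195 0 [-1.291  0.764  1.944  0.975  1.45   1.949] b in tool [ 0.    -0.939  0.343] pick b [-0.     0.939  0.343]
marker 60 -0.1805 0 [-1.178  0.791  1.843  0.841  1.548  1.966] b in tool [ 0.    -0.939  0.343] pick b [-0.     0.939  0.343]
marker 60 -0.1805 1 [-1.178  0.791  1.843  0.841  1.548 -1.175] b in tool [0.    0.939 0.343] pick b [ 0.    -0.939  0.343]
marker 60 -0.2195 0 [-1.205  0.821  1.746  0.818  1.605  2.007] b in tool [ 0.    -0.939  0.343] pick b [-0.     0.939  0.343]
marker 60 -0.2195 1 [-1.205  0.821  1.746  0.818  1.605 -1.134] b in tool [0.  
[... 1430 characters left out ...]
748  0.792  1.608  2.105] b in tool [-0.    -0.905  0.426] pick b [-0.     0.905  0.426]
sd 60 -0.2195 1 [-1.19   0.69   1.748  0.792  1.608 -1.037] b in tool [0.    0.905 0.426] pick b [ 0.    -0.905  0.426]
sd 75 -0.1805 0 [-1.068  0.724  1.663  0.685  1.708  2.07 ] b in tool [ 0.    -0.905  0.426] pick b [-0.     0.905  0.426]
sd 75 -0.2195 0 [-1.1    0.763  1.566  0.665  1.767  2.089] b in tool [ 0.    -0.905  0.426] pick b [-0.     0.905  0.426]
sd 90 -0.1805 0 [-0.97   0.792  1.497  0.562  1.857  2.031] b in tool [-0.    -0.905  0.426] pick b [-0.     0.905  0.426]
sd 90 -0.2195 0 [-1.004  0.833  1.399  0.543  1.919  2.038] b in tool [-0.    -0.905  0.426] pick b [-0.     0.905  0.426]
```

```bash
python3 - <<'E'
from h import *
from p import orient,pickR,ik
az=np.radians(-72.1);Q=pickR(az,.35,0)
g=np.array([.510,.234,.008]); p=g+Q.apply([0,0,.003]); print(p, Q.as_euler("xyz"))
pre=p-Q.apply([0,0,.05])
plan([([.39,-.02,.19],down(-1.2),8),(pre,Q,9)],60)
E
```

```text
[0.51  0.233 0.005] [2.792 0.    0.312]
# n 8 mm/row 40.4 deg/row 2.5
[60,-40.3,2.0,-1.1,-0.0,-0.001,-0.044],[60,-40.4,0.3,-1.1,-0.0,-0.001,-0.044],[60,-40.4,-1.5,-1.0,-0.0,-0.001,-0.044],[60,-40.3,-3.2,-1.0,-0.0,-0.001,-0.044],[60,-40.1,-5.0,-1.0,-0.0,-0.001,-0.044],[60,-39.8,-6.7,-1.0,-0.0,-0.001,-0.044],[60,-39.5,-8.5,-0.9,-0.0,-0.001,-0.044],[60,-39.1,-10.2,-0.9,-0.0,-0.001,-0.044]
# n 9 mm/row 36.0 deg/row 9.8
[60,-23.3,-22.8,15.3,-0.031,0.029,-0.166],[60,-19.6,-26.8,13.9,-0.031,0.029,-0.166],[60,-15.2,-30.1,12.5,-0.031,0.029,-0.166],[60,-10.3,-32.6,11.2,-0.031,0.029,-0.166],[60,-5.1,-34.2,9.9,-0.031,0.029,-0.166],[60,0.4,-34.9,8.7,-0.031,0.029,-0.166],[60,5.9,-34.6,7.7,-0.031,0.029,-0.166],[60,11.4,-33.4,6.9,-0.031,0.029,-0.166],[60,16.6,-31.3,6.3,-0.031,0.029,-0.166]
```

Emit:
move_arm(increments=[[60,-40,2,-1,0,0,-0.044],[60,-40,0,-1,0,0,-0.044],[60,-40,-1.5,-1,0,0,-0.044],[60,-40,-3,-1,0,0,-0.044],[60,-40,-5,-1,0,0,-0.044],[60,-40,-7,-1,0,0,-0.07],[60,-39.5,-8.5,-1,0,0,-0.1],[60,-35,-14,-1,0,0,-0.1]])

```text
time: 11.0
tool_pos: [0.3895, -0.0176, 0.1962]
tool_rot: [-3.134, -0.019, -1.049]
contact_force: [0.4, 0.0, 0.2]
opening: 0.0596
```

```bash
python3 - <<'E'
from h import *
from p import orient,pickR,ik
s=log();print(s["tool_pos"],s["tool_rot"],s["contact_force"])
Q=pickR(np.radians(-72.1),.35,0)
pre=np.array([.510,.233,.005])-Q.apply([0,0,.055])
plan([(pre,Q,10)],60)
E
```

```text
[ 0.389 -0.018  0.196] [-3.134 -0.019 -1.049] [0.413 0.017 0.219]
# n 10 mm/row 32.4 deg/row 8.0
[60,-17.8,-23.2,13.8,-0.029,0.022,-0.135],[60,-14.8,-25.8,12.7,-0.029,0.022,-0.135],[60,-11.4,-27.9,11.7,-0.029,0.022,-0.135],[60,-7.8,-29.6,10.6,-0.029,0.022,-0.135],[60,-3.9,-30.6,9.6,-0.029,0.022,-0.135],[60,0.0,-31.2,8.7,-0.029,0.022,-0.135],[60,4.1,-31.1,7.9,-0.029,0.022,-0.135],[60,8.1,-30.5,7.1,-0.029,0.022,-0.135],[60,12.0,-29.4,6.5,-0.029,0.022,-0.135],[60,15.7,-27.7,5.9,-0.029,0.022,-0.135]
```

Emit:
move_arm(increments=[[60,-17.8,-23,13.8,-0.029,0.022,-0.135],[60,-14.8,-26,12.7,-0.029,0.022,-0.135],[60,-11.4,-28,11.7,-0.029,0.022,-0.135],[60,-7.8,-29.6,10.6,-0.029,0.022,-0.135],[60,-4,-30.6,9.6,-0.029,0.022,-0.135],[60,0,-31,8.7,-0.029,0.022,-0.135],[60,4,-31,7.9,-0.029,0.022,-0.135],[60,8,-30.5,7,-0.029,0.022,-0.135],[60,12,-29.4,6.5,-0.029,0.022,-0.135],[60,15.7,-27.7,6,-0.029,0.022,-0.135],[60,0,0,0,0,0,0]])

```text
time: 12.38
tool_pos: [0.5049, 0.2644, 0.0613]
tool_rot: [2.774, -0.009, 0.36]
contact_force: [-0.6, -0.5, -0.0]
opening: 0.0601
```

```bash
python3 - <<'E'
from h import *
from p import orient,pickR,ik
s=log();print(s["tool_pos"],s["tool_rot"],s["contact_force"])
Q=pickR(np.radians(-72.1),.35,0)
pre=np.array([.510,.233,.005])-Q.apply([0,0,.02])
plan([(pre,Q,3)],60)
T=robot.read_camera("top");S=robot.read_camera("side")
save(T["img"],"t4",(130,160,270,290),5);save(S["img"],"s4",(190,220,330,360),5)
E
```

```text
[0.505 0.264 0.061] [ 2.774 -0.009  0.36 ] [-0.612 -0.508 -0.04 ]
# n 3 mm/row 15.0 deg/row 1.0
[60,-2.1,3.1,14.6,0.006,-0.008,0.014],[60,-1.9,3.2,14.6,0.006,-0.008,0.014],[60,-1.8,3.3,14.6,0.006,-0.008,0.014]
```

View pics/t4.png

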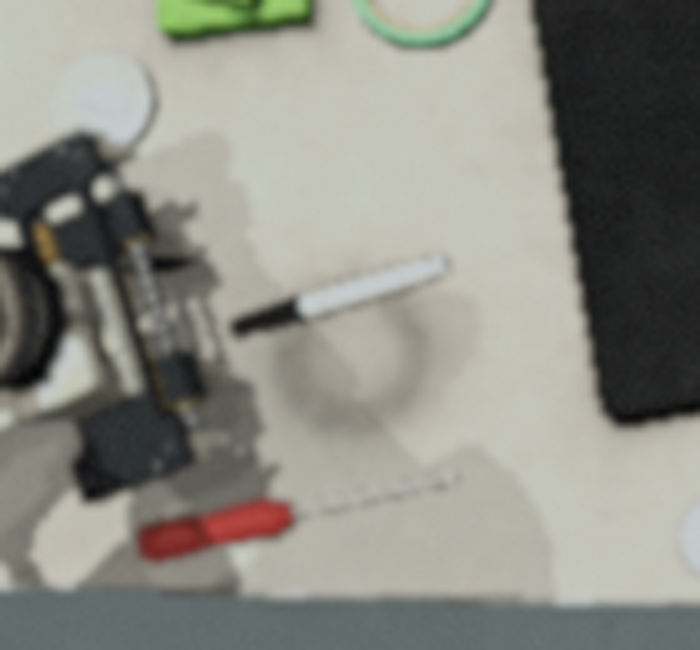

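View pics/s4.png

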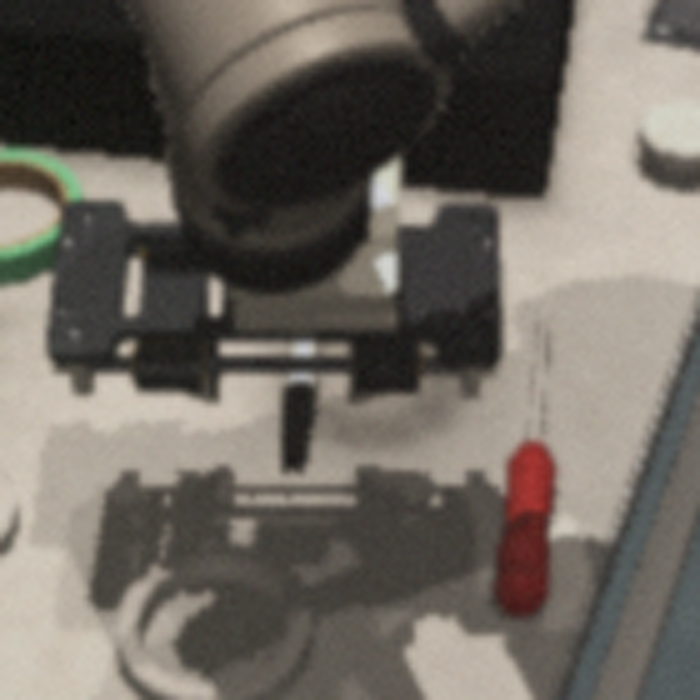

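```bash
python3 - <<'E'
from h import *
from p import orient,pickR,ik
T=robot.read_camera("top")
f=lambda x,y,z:onz(T,(130+x/5-.4,160+y/5-.4),z)
B=f(233,328,.008);W=f(450,263,.008);b=(W-B)/np.linalg.norm(W-B)
print("marker",B,W,np.linalg.norm(W-B),np.degrees(np.arctan2(b[1],b[0])))
g=(B+W)/2-b*.045; print("grip",g)
H=f(138,548,.012);t=f(460,478,.012);c=(t-H)/np.linalg.norm(t-H);print("sd",H,t,np.linalg.norm(t-H),np.degrees(np.arctan2(c[1],c[0])),"grip",t-c*.156)
Q=pickR(np.arctan2(b[1],b[0]),.35,0); p=g.copy();p[2]=.008;p=p+Q.apply([0,0,.003]);print(p)
plan([(p-Q.apply([0,0,.02]),Q,3),(p,Q,3)],60)
E
```

```text
marker [0.505 0.259 0.008] [0.547 0.131 0.008] 0.13490413043072821 -72.22712457955991
grip [0.512 0.238 0.008]
sd [0.374 0.308 0.012] [0.419 0.119 0.012] 0.19451836549444376 -76.51972229549932 grip [0.383 0.271 0.012]
[0.513 0.237 0.005]
# n 3 mm/row 14.5 deg/row 0.9
[60,-0.7,1.5,14.4,0.006,-0.008,0.013],[60,-0.6,1.6,14.4,0.006,-0.008,0.013],[60,-0.4,1.7,14.4,0.006,-0.008,0.013]
# n 3 mm/row 6.7 deg/row 0.0
[60,-0.0,-0.0,6.7,0.0,0.0,0.0],[60,-0.0,-0.0,6.7,0.0,0.0,0.0],[60,-0.0,-0.0,6.7,0.0,0.0,0.0]
```

Marker length comes out at 134.9 mm and the screwdriver at 194.5 mm, so both measurements hold up.

Emit:
move_arm(increments=[[60,-0.7,1.5,14.4,0.006,-0.008,0.013],[60,-0.6,1.6,14.4,0.006,-0.008,0.013],[60,-0.4,1.7,12,0.006,-0.008,0.013],[60,0,0,0,0,0,0]])

```text
time: 13.02
tool_pos: [0.5109, 0.2397, 0.025]
tool_rot: [2.794, -0.002, 0.301]
contact_force: [-0.1, 0.5, -0.9]
opening: 0.0598
```

```bash
python3 - <<'E'
from h import *
from p import orient,pickR,ik
s=log();print(s["tool_pos"],s["tool_rot"],s["contact_force"])
Q=pickR(np.radians(-72.2),.35,0)
plan([(np.array([.513,.237,.005]),Q,2)],60)
E
```

```text
[0.511 0.24  0.025] [ 2.794 -0.002  0.301] [-0.144  0.515 -0.893]
# n 2 mm/row 10.1 deg/row 0.3
[60,0.6,-1.9,9.9,-0.001,0.001,-0.005],[60,0.6,-1.9,9.9,-0.001,0.001,-0.005]
```

Emit:
move_arm(increments=[[60,0.6,-1.9,9.5,0,0,-0.005],[60,0.6,-1.9,9,0,0,-0.005],[60,0,0,0,0,0,0],[40,0,0,0,0,0,0],[25,0,0,0,0,0,0],[8,0,0,0,0,0,0],[8,0,0,0,0,0,0],[8,0,0,0,0,0,0]], newtons=15)

```text
time: 14.02
tool_pos: [0.5134, 0.2381, 0.0058]
tool_rot: [2.794, 0.0, 0.312]
contact_force: [-0.5, 0.4, 0.3]
opening: 0.0149
```

```bash
python3 - <<'E'
from h import *
s=log();print(s["tool_pos"],s["tool_rot"],s["contact_force"],s["opening"])
T=robot.read_camera("top");S=robot.read_camera("side")
save(S["img"],"s5",(190,220,330,360),5)
E
```

```text
[0.51337707 0.23813754 0.00576415] [2.79412078e+00 3.18782795e-04 3.11700136e-01] [-0.50591288  0.36041611  0.31117767] 0.014917609452141187
```

View pics/s5.png

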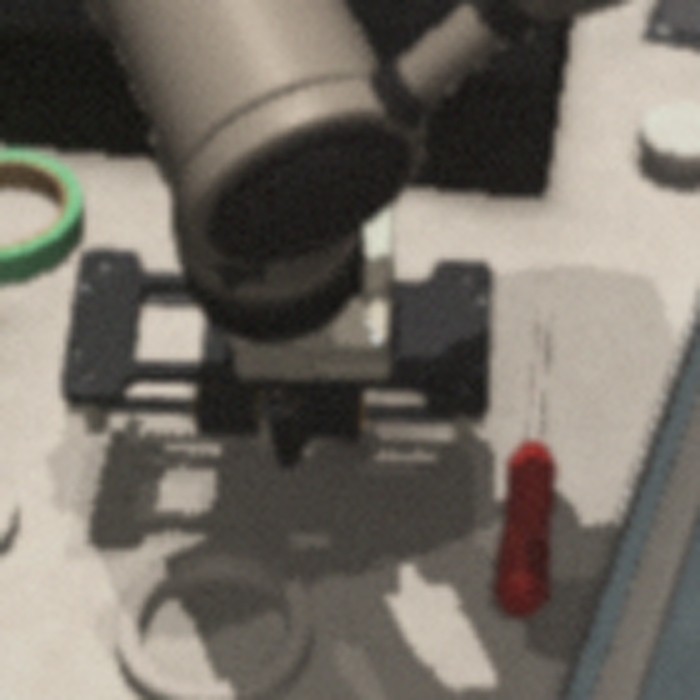

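```bash
cat >> h.py <<'E'
def checkpath(segs):
    import fk
    p,R=pose(); q=robot.observe()["qpos"]; 
    for P,Q,n in segs:
        P=np.array(P); rv=(R.inv()*Q).as_rotvec()
        for i in range(1,n+1):
            Ri=R*Ro.from_rotvec(rv*i/n); pi=p+(P-p)*i/n; qn=fk.ik(pi,Ri,[q])
            if qn is None: print("IK FAIL",i,pi); return
            if np.abs(qn-q).max()>.22 : print("fast",i,np.round(qn-q,2))
            q=qn
        print("q",np.round(q,2),"wrist",np.round(P-Q.apply([0,0,fk.L]),3)); p,R=P,Q
E
python3 - <<'E'
from h import *
from p import orient,pickR
Q=pickR(np.radians(-72.2),.35,0)
Qp=orient(np.radians(60),.38,1)
tip=np.array([.4107,-.1805,.12])  # pen axis at pot
gp=np.array([.4107,-.1805,.004+.112+.115])
pw=gp+Qp.apply([0,0,.0024]);print(pw)
rv=(Q.inv()*Qp); print(np.degrees(rv.magnitude()))
segs=[([.505,.235,.12],Q,6),([.46,.10,.26],Q*Ro.from_rotvec(rv.as_rotvec()*.3),8),(pw,Qp,14)]
checkpath(segs);plan(segs,8)
E
```

```text
[ 0.412 -0.179  0.23 ]
97.99389921907351
q [ 0.49  0.57  1.53 -0.38  1.14  0.36] wrist [0.472 0.339 0.419]
q [-0.03  0.13  1.73  0.13  1.16 -0.16] wrist [0.418 0.064 0.573]
q [-1.18  0.56  1.8   0.84  1.7  -0.97] wrist [ 0.264 -0.434  0.348]
# n 6 mm/row 19.1 deg/row 0.0
[8,-1.5,6.6,-17.9,-0.0,-0.0,0.0],[8,-1.5,6.6,-17.9,-0.0,-0.0,0.0],[8,-1.5,6.6,-17.9,-0.0,-0.0,0.0],[8,-1.5,6.6,-17.9,-0.0,-0.0,0.0],[8,-1.5,6.6,-17.9,-0.0,-0.0,0.0],[8,-1.5,6.6,-17.9,-0.0,-0.0,0.0]
# n 8 mm/row 25.0 deg/row 3.7
[8,-10.5,19.5,-11.5,0.054,0.014,0.031],[8,-9.7,19.1,-12.7,0.054,0.014,0.031],[8,-9.0,18.7,-13.9,0.054,0.014,0.031],[8,-8.2,18.2,-15.0,0.054,0.014,0.031],[8,-7.4,17.6,-16.1,0.054,0.014,0.031],[8,-6.6,16.9,-17.1,0.054,0.014,0.031],[8,-5.8,16.2,-18.1,0.054,0.014,0.031],[8,-5.1,15.3,-19.0,0.054,0.014,0.031]
# n 14 mm/row 20.3 deg/row 4.9
[8,-5.2,19.6,-0.6,0.072,0.019,0.042],[8,-4.4,19.7,-2.1,0.072,0.019,0.042],[8,-3.5,19.7,-3.6,0.072,0.019,0.042],[8,-2.6,19.5,-5.1,0.072,0.019,0.042],[8,-1.7,19.2,-6.5,0.072,0.019,0.042],[8,-0.7,18.7,-7.9,0.072,0.019,0.042],[8,0.2,18.1,-9.2,0.072,0.019,0.042],[8,1.1,17.3,-10.5,0.072,0.019,0.042],[8,2.1,16.5,-11.7,0.072,0.019,0.042],[8,3.0,15.5,-12.8,0.072,0.019,0.042],[8,3.8,14.4,-13.8,0.072,0.019,0.042],[8,4.7,13.2,-14.7,0.072,0.019,0.042],[8,5.5,11.9,-15.5,0.072,0.019,0.042],[8,6.2,10.5,-16.2,0.072,0.019,0.042]
```

Emit:
move_arm(increments=[[8,0,3,-9,0,0,0],[8,-1.5,6.6,-18,0,0,0],[8,-1.5,6.6,-18,0,0,0],[8,-1.5,6.6,-18,0,0,0],[8,-1.5,6.6,-18,0,0,0],[8,-1.5,6.6,-18,0,0,0],[8,0,0,0,0,0,0]], newtons=25)

```text
time: 15.0
tool_pos: [0.5068, 0.2362, 0.1225]
tool_rot: [2.796, -0.006, 0.312]
contact_force: [-0.3, 0.4, -0.5]
opening: 0.013
```

```bash
python3 - <<'E'
from h import *
from p import orient,pickR
s=log();print(s["tool_pos"],s["tool_rot"],s["contact_force"],s["opening"])
T=robot.read_camera("top");S=robot.read_camera("side")
save(S["img"],"s6",(190,180,330,320),5);save(T["img"],"t6",(130,160,270,290),5)
p,R=pose();Qp=orient(np.radians(60),.38,1)
pw=np.array([ 0.412,-0.179,0.230]);rv=(R.inv()*Qp).as_rotvec()
segs=[([.45,.08,.26],R*Ro.from_rotvec(rv*.3),8),(pw,Qp,16)]
checkpath(segs);plan(segs,8)
E
```

```text
[0.507 0.236 0.122] [ 2.796 -0.006  0.312] [-0.27   0.352 -0.508] 0.013017617251578763
q [-0.08  0.1   1.76  0.14  1.16 -0.21] wrist [0.407 0.043 0.573]
q [-1.18  0.56  1.8   0.84  1.7  -0.97] wrist [ 0.264 -0.435  0.348]
# n 8 mm/row 27.1 deg/row 3.7
[8,-12.6,21.3,-10.9,0.054,0.014,0.031],[8,-11.7,21.1,-12.2,0.054,0.014,0.031],[8,-10.9,20.8,-13.5,0.054,0.014,0.031],[8,-10.1,20.3,-14.7,0.054,0.014,0.031],[8,-9.2,19.8,-16.0,0.054,0.014,0.031],[8,-8.4,19.2,-17.1,0.054,0.014,0.031],[8,-7.5,18.5,-18.3,0.054,0.014,0.031],[8,-6.7,17.7,-19.3,0.054,0.014,0.031]
# n 16 mm/row 16.5 deg/row 4.3
[8,-3.8,16.0,-0.3,0.063,0.016,0.037],[8,-3.2,16.1,-1.4,0.063,0.016,0.037],[8,-2.6,16.1,-2.5,0.063,0.016,0.037],[8,-2.0,16.0,-3.5,0.063,0.016,0.037],[8,-1.3,15.8,-4.5,0.063,0.016,0.037],[8,-0.7,15.5,-5.5,0.063,0.016,0.037],[8,-0.0,15.1,-6.5,0.063,0.016,0.037],[8,0.7,14.7,-7.4,0.063,0.016,0.037],[8,1.3,14.1,-8.3,0.063,0.016,0.037],[8,2.0,13.5,-9.2,0.063,0.016,0.037],[8,2.6,12.8,-10.0,0.063,0.016,0.037],[8,3.2,12.1,-10.7,0.063,0.016,0.037],[8,3.8,11.3,-11.4,0.063,0.016,0.037],[8,4.4,10.4,-12.0,0.063,0.016,0.037],[8,5.0,9.4,-12.5,0.063,0.016,0.037],[8,5.5,8.4,-13.0,0.063,0.016,0.037]
```

View pics/s6.png

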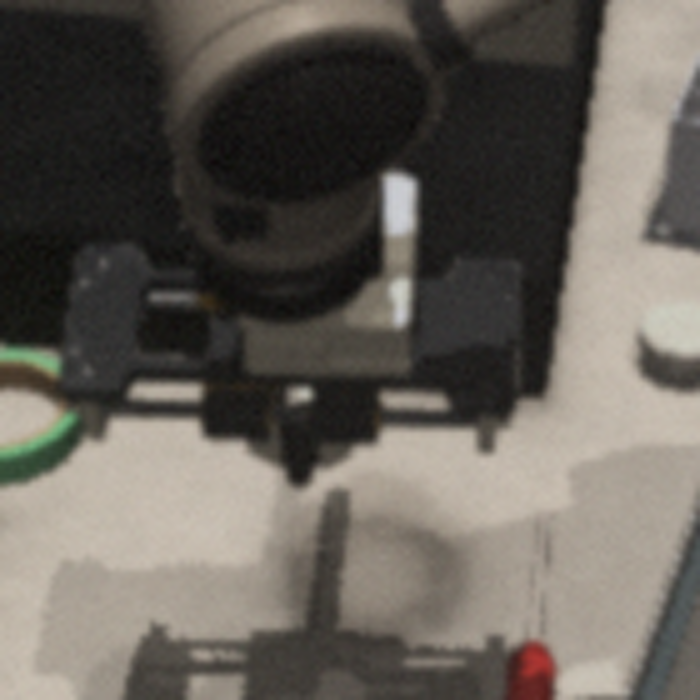

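View pics/t6.png

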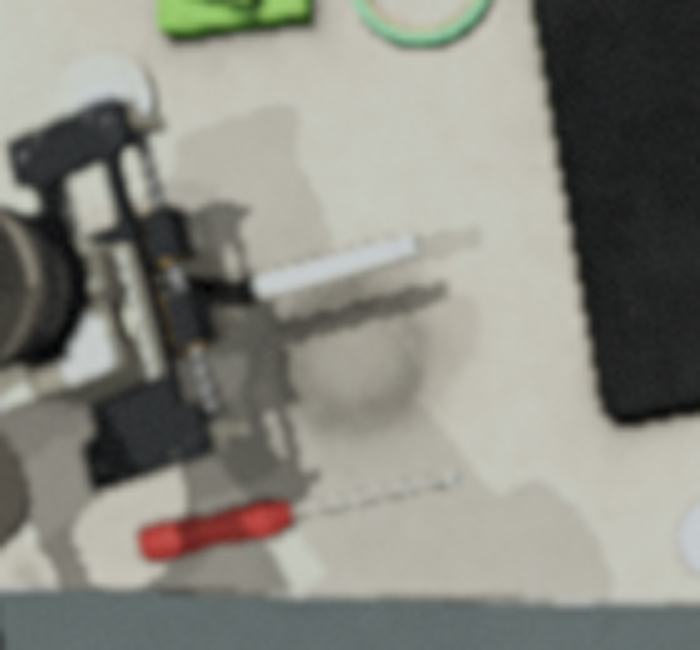

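Emit:
move_arm(increments=[[8,-12.6,21,-11,0.054,0.014,0.031],[8,-11.7,21,-12,0.054,0.014,0.031],[8,-11,21,-13.5,0.054,0.014,0.031],[8,-10,20,-14.7,0.054,0.014,0.031],[8,-9,20,-16,0.054,0.014,0.031],[8,-8.4,19,-17,0.054,0.014,0.031],[8,-7.5,18.5,-18,0.054,0.014,0.031],[8,-6.7,17.7,-19,0.054,0.014,0.031],[8,-3.8,16,-0.3,0.063,0.016,0.037],[8,-3.2,16,-1.4,0.063,0.016,0.037],[8,-2.6,16,-2.5,0.063,0.016,0.037],[8,-2,16,-3.5,0.063,0.016,0.037]])

```text
time: 16.6
tool_pos: [0.4346, 0.0099, 0.2452]
tool_rot: [-2.74, -0.155, -0.09]
contact_force: [-0.5, -0.5, -1.1]
opening: 0.0132
```

```bash
python3 - <<'E'
from h import *
from p import orient,pickR
s=log();print(s["tool_pos"],s["tool_rot"],s["contact_force"],s["opening"])
p,R=pose();Qp=orient(np.radians(60),.38,1)
pw=np.array([ 0.412,-0.179,0.235])
segs=[(pw,Qp,11)]
checkpath(segs);plan(segs,8)
E
```

```text
[0.435 0.01  0.245] [-2.74  -0.155 -0.09 ] [-0.509 -0.517 -1.118] 0.013159033282194477
q [-1.18  0.55  1.8   0.84  1.71 -0.96] wrist [ 0.264 -0.435  0.353]
# n 11 mm/row 17.3 deg/row 4.6
[8,-0.6,16.2,-6.0,0.067,0.019,0.038],[8,0.1,15.8,-7.1,0.067,0.019,0.038],[8,0.8,15.3,-8.1,0.067,0.019,0.038],[8,1.6,14.7,-9.1,0.067,0.019,0.038],[8,2.3,13.9,-10.0,0.067,0.019,0.038],[8,3.0,13.1,-10.9,0.067,0.019,0.038],[8,3.7,12.2,-11.7,0.067,0.019,0.038],[8,4.4,11.3,-12.4,0.067,0.019,0.038],[8,5.0,10.2,-13.0,0.067,0.019,0.038],[8,5.7,9.1,-13.6,0.067,0.019,0.038],[8,6.3,8.0,-14.0,0.067,0.019,0.038]
```

Emit:
move_arm(increments=[[8,-0.6,16,-6,0.067,0.019,0.038],[8,0,16,-7,0.067,0.019,0.038],[8,0.8,15,-8,0.067,0.019,0.038],[8,1.6,14.7,-9,0.067,0.019,0.038],[8,2.3,14,-10,0.067,0.019,0.038],[8,3,13,-11,0.067,0.019,0.038],[8,3.7,12,-11.7,0.067,0.019,0.038],[8,4.4,11.3,-12.4,0.067,0.019,0.038],[8,5,10,-13,0.067,0.019,0.038],[8,5.7,9,-13.6,0.067,0.019,0.038],[8,6.3,8,-14,0.067,0.019,0.038],[8,0,0,0,0,0,0]])

```text
time: 18.1
tool_pos: [0.4068, -0.1851, 0.2252]
tool_rot: [-1.927, 0.022, -0.541]
contact_force: [0.1, 0.1, -0.4]
opening: 0.0133
```

```bash
python3 - <<'E'
from h import *
from p import orient,pickR
s=log();print(s["tool_pos"],s["tool_rot"],s["contact_force"],s["opening"])
Qp=orient(np.radians(60),.38,1)
p,R=pose(); print("tool y (pen down dir approx rot)",R.apply([0,np.cos(.35),np.sin(.35)]))
T=robot.read_camera("top");S=robot.read_camera("side")
save(S["img"],"s7",(270,120,410,260),5);save(T["img"],"t7",(270,180,410,310),5)
plan([(np.array([.412,-.179,.235]),Qp,2)],8)
E
```

```text
[ 0.407 -0.185  0.225] [-1.927  0.022 -0.541] [ 0.064  0.119 -0.375] 0.013289815844551002
tool y (pen down dir approx rot) [-0.022  0.006 -1.   ]
# n 2 mm/row 5.6 deg/row 1.0
[8,0.8,-5.3,1.6,-0.011,-0.004,-0.012],[8,0.9,-5.4,1.5,-0.011,-0.004,-0.012]
```

View pics/s7.png

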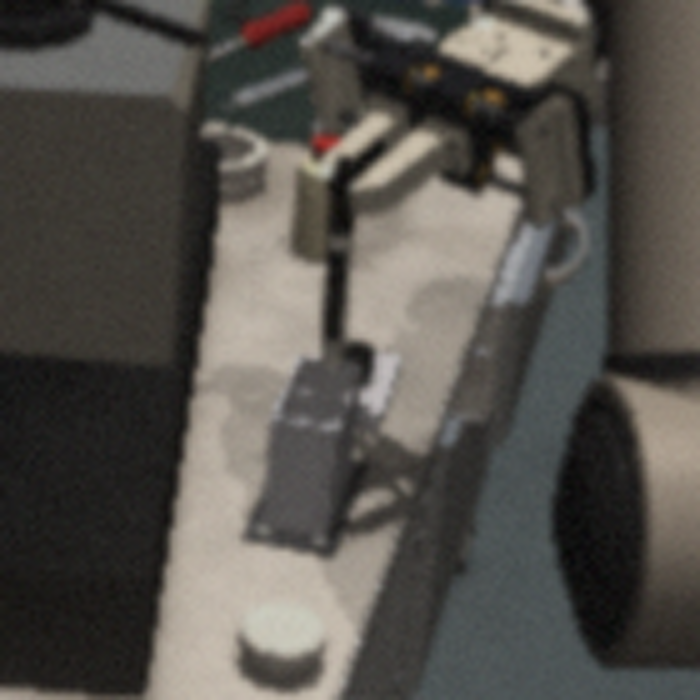

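View pics/t7.png

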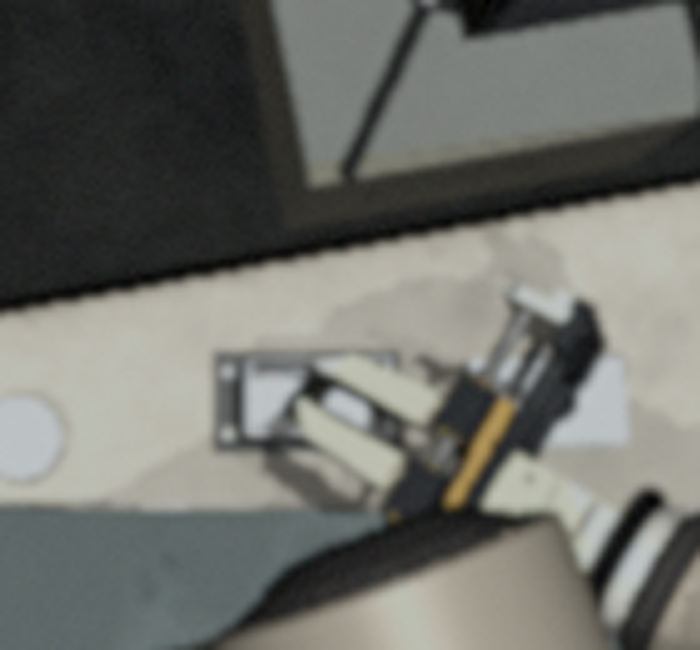

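```bash
python3 - <<'E'
from h import *
S=robot.read_camera("side");p,R=pose()
np.set_printoptions(precision=1,suppress=True)
for n,v in (("tip",.0024),):
    g=p-R.apply([0,0,.0024]); dn=R.apply([0,np.cos(.35),np.sin(.35)])
    print((proj(S,[g-dn*.022,g,g+dn*.112])-[270,120])*5+2)
print((proj(S,[[.411,-.2,.0855],[.411+.021,-.2+.0405,.085],[.411-.021,-.2+.0405,.085],[.411-.021,-.2-.0405,.085]])-[270,120])*5+2)
E
```

```text
[[339.4 157.6]
 [336.4 192.5]
 [322.2 360.1]]
[[311.7 387.9]
 [262.3 414.6]
 [330.1 428.1]
 [358.9 363.5]]
```

Emit:
move_arm(increments=[[8,0.8,-5,1.6,-0.011,-0.004,-0.012],[8,0.8,-5,1.5,-0.011,-0.004,-0.012],[8,0,0,0,0,0,0]])

```text
time: 18.62
tool_pos: [0.4127, -0.1768, 0.2366]
tool_rot: [-1.955, -0.005, -0.518]
contact_force: [-0.4, 0.6, -0.2]
opening: 0.0132
```

```bash
python3 - <<'E'
from h import *
from p import orient,pickR
s=log();print(s["tool_pos"],s["tool_rot"],s["contact_force"],s["opening"])
Qp=orient(np.radians(60),.35,1)
plan([(np.array([.412,-.179,.19]),Qp,4),(np.array([.412,-.179,.121]),Qp,6)],8)
E
```

```text
[ 0.413 -0.177  0.237] [-1.955 -0.005 -0.518] [-0.365  0.575 -0.186] 0.013204487082281667
# n 4 mm/row 11.7 deg/row 0.5
[8,0.1,11.0,3.8,0.009,0.001,0.002],[8,0.1,11.0,3.7,0.009,0.001,0.002],[8,0.1,11.1,3.6,0.009,0.001,0.002],[8,0.1,11.1,3.6,0.009,0.001,0.002]
# n 6 mm/row 11.5 deg/row 0.0
[8,0.0,10.8,3.9,0.0,0.0,0.0],[8,0.0,10.8,3.9,0.0,0.0,0.0],[8,0.0,10.8,3.9,0.0,0.0,0.0],[8,0.0,10.8,3.9,0.0,0.0,0.0],[8,0.0,10.8,3.9,0.0,0.0,0.0],[8,0.0,10.8,3.9,0.0,0.0,0.0]
```

Emit:
move_arm(increments=[[8,0,11,3.8,0.009,0,0.002],[8,0,11,3.7,0.009,0,0.002],[8,0,11,3.6,0.009,0,0.002],[8,0,11,3.6,0.009,0,0.002],[8,0,0,0,0,0,0]])

```text
time: 19.25
tool_pos: [0.4114, -0.1786, 0.186]
tool_rot: [-1.916, 0.005, -0.521]
contact_force: [-0.1, -0.1, -0.4]
opening: 0.0131
```

```bash
python3 - <<'E'
from h import *
from p import orient,pickR
s=log();print(s["tool_pos"],s["tool_rot"],s["contact_force"],s["opening"])
Qp=orient(np.radians(60),.35,1)
S=robot.read_camera("side")
save(S["img"],"s8",(270,120,410,260),5)
plan([(np.array([.412,-.179,.121]),Qp,6)],8)
E
```

```text
[ 0.411 -0.179  0.186] [-1.916  0.005 -0.521] [-0.056 -0.145 -0.358] 0.013076223008134335
# n 6 mm/row 10.9 deg/row 0.1
[8,0.2,10.3,3.7,-0.001,0.001,-0.001],[8,0.1,10.3,3.7,-0.001,0.001,-0.001],[8,0.1,10.3,3.7,-0.001,0.001,-0.001],[8,0.1,10.3,3.7,-0.001,0.001,-0.001],[8,0.1,10.2,3.7,-0.001,0.001,-0.001],[8,0.1,10.2,3.7,-0.001,0.001,-0.001]
```

View pics/s8.png

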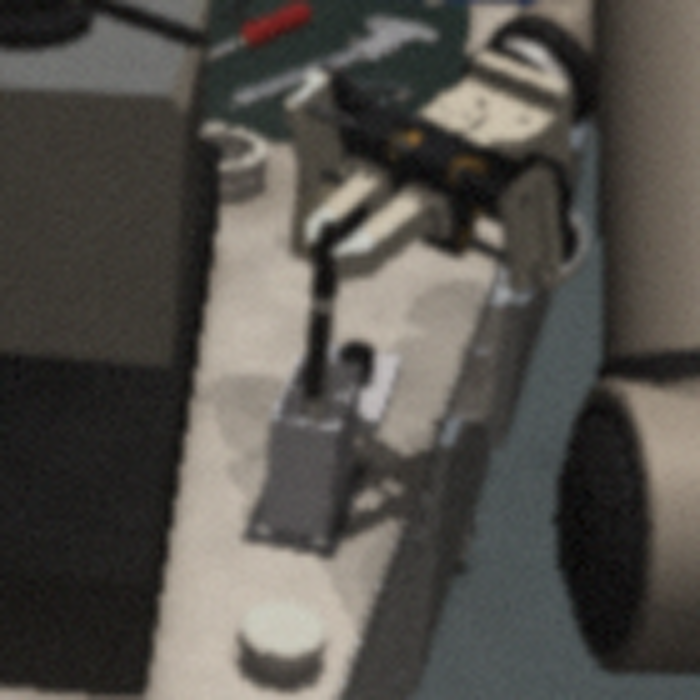

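The side view shows the pen entering the left compartment, crossing the rim at about (313,400) in the crop. I'll continue down.

Emit:
move_arm(increments=[[8,0,10.3,3.7,0,0,0],[8,0,10.3,3.7,0,0,0],[8,0,10.3,3.7,0,0,0],[8,0,10.3,3.7,0,0,0],[8,0,9,3.3,0,0,0],[8,0,6,2,0,0,0],[8,0,0,0,0,0,0]])

```text
time: 20.18
tool_pos: [0.4113, -0.1788, 0.1226]
tool_rot: [-1.917, 0.004, -0.521]
contact_force: [0.3, 0.1, 0.1]
opening: 0.0132
```

```bash
python3 - <<'E'
from h import *
from p import orient,pickR
s=log();print(s["tool_pos"],s["tool_rot"],s["contact_force"],s["opening"])
Qp=orient(np.radians(60),.35,1)
S=robot.read_camera("side")
save(S["img"],"s9",(270,120,410,260),5)
E
```

```text
[ 0.411 -0.179  0.123] [-1.917  0.004 -0.521] [0.345 0.119 0.062] 0.013209005855310572
```

View pics/s9.png

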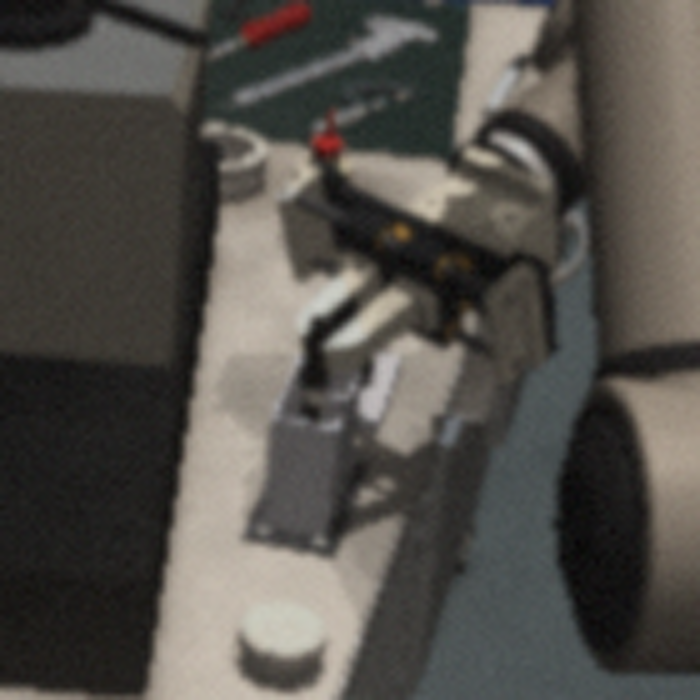

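Emit:
move_arm(increments=[[8,0,3,1,0,0,0],[8,0,1,0.4,0,0,0],[8,0,0,0,0,0,0],[20,0,0,0,0,0,0],[40,0,0,0,0,0,0],[45,0,0,0,0,0,0],[45,0,0,-10,0,0,0],[45,0,0,-25,0,0,0],[45,0,0,-35,0,0,0],[45,0,-15,-30,0,0,0],[45,0,-30,-20,0,0,0]])

```text
time: 21.6
tool_pos: [0.3602, -0.2673, 0.2038]
tool_rot: [-1.916, 0.006, -0.52]
contact_force: [-0.1, -0.2, 0.4]
opening: 0.0451
```

```bash
python3 - <<'E'
from h import *
from p import orient,pickR
s=log();print(s["tool_pos"],s["tool_rot"],s["contact_force"],s["opening"])
S=robot.read_camera("side");T=robot.read_camera("top")
save(S["img"],"s10",(270,120,410,260),5);save(T["img"],"t10",(270,180,410,310),5)
Q=pickR(np.radians(-76.5),.44,0)
g=np.array([.383,.271,.012]); p=g+Q.apply([0,0,.005]);print(p)
P,R=pose();rv=(R.inv()*Q).as_rotvec();print(np.degrees(np.linalg.norm(rv)))
segs=[([.38,-.12,.26],R*Ro.from_rotvec(rv*.3),8),(p-Q.apply([0,0,.06]),Q,14)]
checkpath(segs);plan(segs,60)
E
```

```text
[ 0.36  -0.267  0.204] [-1.916  0.006 -0.52 ] [-0.113 -0.209  0.371] 0.04511963245343253
[0.383 0.269 0.007]
102.41551591441294
q [-1.02  0.21  1.87  0.61  1.53 -0.93] wrist [ 0.284 -0.313  0.494]
q [ 0.75  0.61  1.69 -0.43  1.11  0.76] wrist [0.346 0.426 0.35 ]
# n 8 mm/row 19.9 deg/row 3.8
[60,-7.1,-12.3,13.9,-0.059,-0.012,-0.029],[60,-6.6,-13.3,13.2,-0.059,-0.012,-0.029],[60,-6.0,-14.2,12.5,-0.059,-0.012,-0.029],[60,-5.4,-15.1,11.7,-0.059,-0.012,-0.029],[60,-4.8,-15.9,10.8,-0.059,-0.012,-0.029],[60,-4.2,-16.7,9.9,-0.059,-0.012,-0.029],[60,-3.6,-17.3,9.0,-0.059,-0.012,-0.029],[60,-3.0,-17.9,8.0,-0.059,-0.012,-0.029]
# n 14 mm/row 32.8 deg/row 5.1
[60,-11.1,-12.4,28.3,-0.079,-0.016,-0.039],[60,-10.1,-15.0,27.4,-0.079,-0.016,-0.039],[60,-9.0,-17.5,26.2,-0.079,-0.016,-0.039],[60,-7.9,-19.8,24.9,-0.079,-0.016,-0.039],[60,-6.7,-22.0,23.4,-0.079,-0.016,-0.039],[60,-5.4,-24.0,21.7,-0.079,-0.016,-0.039],[60,-4.1,-25.8,19.8,-0.079,-0.016,-0.039],[60,-2.8,-27.4,17.7,-0.079,-0.016,-0.039],[60,-1.4,-28.8,15.6,-0.079,-0.016,-0.039],[60,-0.0,-30.0,13.2,-0.079,-0.016,-0.039],[60,1.4,-30.9,10.8,-0.079,-0.016,-0.039],[60,2.8,-31.6,8.3,-0.079,-0.016,-0.039],[60,4.1,-32.0,5.8,-0.079,-0.016,-0.039],[60,5.4,-32.2,3.2,-0.079,-0.016,-0.039]
```

View pics/s10.png

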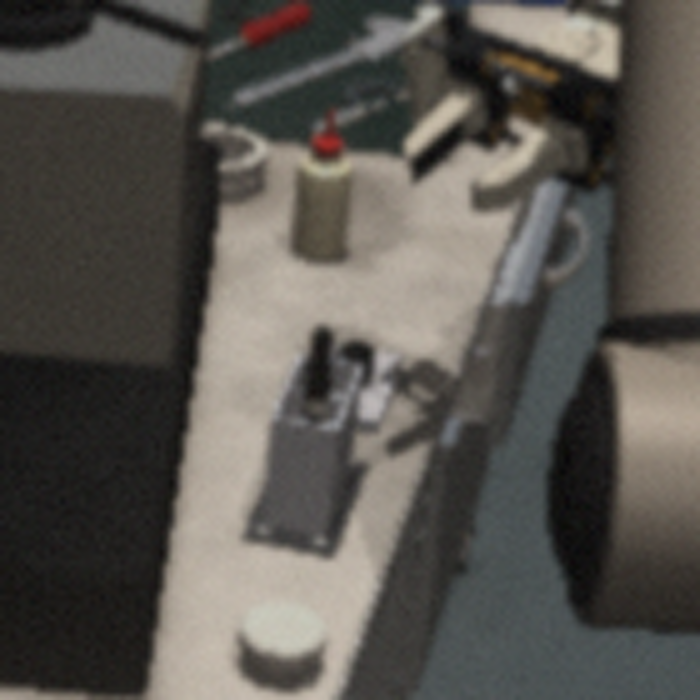

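View pics/t10.png

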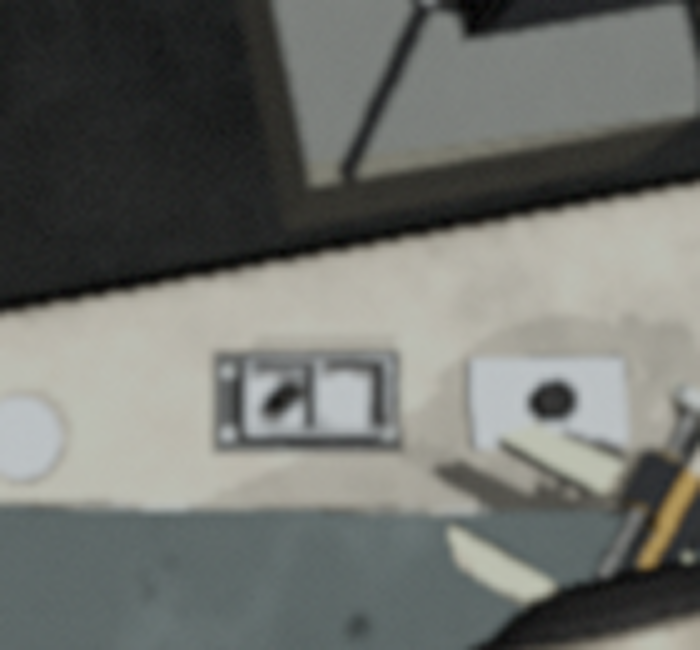

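Emit:
move_arm(increments=[[60,-7,-12.3,14,-0.059,-0.012,-0.029],[60,-6.6,-13.3,13,-0.059,-0.012,-0.029],[60,-6,-14,12.5,-0.059,-0.012,-0.029],[60,-5.4,-15,11.7,-0.059,-0.012,-0.029],[60,-4.8,-16,10.8,-0.059,-0.012,-0.029],[60,-4.2,-16.7,10,-0.059,-0.012,-0.029],[60,-3.6,-17.3,9,-0.059,-0.012,-0.029],[60,-3,-18,8,-0.059,-0.012,-0.029],[60,-11,-14,20,-0.079,-0.016,-0.039],[60,-10,-16,20,-0.079,-0.016,-0.039],[60,-9,-19,20,-0.079,-0.016,-0.039],[60,-8,-21,20,-0.079,-0.016,-0.039]])

```text
time: 23.2
tool_pos: [0.37, -0.0082, 0.2213]
tool_rot: [-2.777, -0.163, -0.138]
contact_force: [0.5, -0.6, -1.0]
opening: 0.0599
```

```bash
python3 - <<'E'
from h import *
from p import orient,pickR
s=log();print(s["tool_pos"],s["tool_rot"],s["contact_force"],s["opening"])
Q=pickR(np.radians(-76.5),.44,0)
p=np.array([.383,.269,.007])
segs=[(p-Q.apply([0,0,.06]),Q,11)]
checkpath(segs);plan(segs,60)
E
```

```text
[ 0.37  -0.008  0.221] [-2.777 -0.163 -0.138] [ 0.499 -0.626 -0.972] 0.059884877202692574
q [ 0.75  0.61  1.69 -0.43  1.11  0.76] wrist [0.345 0.426 0.349]
# n 11 mm/row 31.1 deg/row 4.5
[60,-5.5,-20.5,22.7,-0.069,-0.014,-0.035],[60,-4.4,-22.2,21.3,-0.069,-0.014,-0.035],[60,-3.3,-23.8,19.7,-0.069,-0.014,-0.035],[60,-2.2,-25.2,18.0,-0.069,-0.014,-0.035],[60,-1.0,-26.5,16.3,-0.069,-0.014,-0.035],[60,0.1,-27.5,14.4,-0.069,-0.014,-0.035],[60,1.3,-28.4,12.5,-0.069,-0.014,-0.035],[60,2.5,-29.2,10.4,-0.069,-0.014,-0.035],[60,3.6,-29.7,8.3,-0.069,-0.014,-0.035],[60,4.8,-30.1,6.2,-0.069,-0.014,-0.035],[60,5.9,-30.2,4.0,-0.069,-0.014,-0.035]
```

Emit:
move_arm(increments=[[60,-5.5,-20.5,22,-0.069,-0.014,-0.035],[60,-4.4,-22,21,-0.069,-0.014,-0.035],[60,-3.3,-24,19,-0.069,-0.014,-0.035],[60,-2.2,-25,17.5,-0.069,-0.014,-0.035],[60,-1,-26.5,16,-0.069,-0.014,-0.035],[60,0,-27.5,14,-0.069,-0.014,-0.035],[60,1.3,-28,12,-0.069,-0.014,-0.035],[60,2.5,-29,10,-0.069,-0.014,-0.035],[60,3.6,-29.7,8,-0.069,-0.014,-0.035],[60,4.8,-30,6,-0.069,-0.014,-0.035],[60,5.9,-27,4,-0.069,-0.014,-0.035],[60,0,0,0,0,0,0]])

```text
time: 24.7
tool_pos: [0.3728, 0.2975, 0.0545]
tool_rot: [2.672, 0.011, 0.251]
contact_force: [-0.0, -0.5, 0.2]
opening: 0.0596
```

```bash
python3 - <<'E'
from h import *
from p import orient,pickR
s=log();print(s["tool_pos"],s["tool_rot"],s["contact_force"],s["opening"])
Q=pickR(np.radians(-76.5),.44,0)
p=np.array([.383,.269,.007])
plan([(p-Q.apply([0,0,.022]),Q,4)],60)
S=robot.read_camera("side");save(S["img"],"s11",(220,220,360,360),5)
E
```

```text
[0.373 0.298 0.055] [2.672 0.011 0.251] [-0.039 -0.49   0.164] 0.059640027648837426
# n 4 mm/row 8.7 deg/row 0.5
[60,0.8,1.5,8.5,0.007,0.001,0.005],[60,0.8,1.6,8.5,0.007,0.001,0.005],[60,0.8,1.6,8.5,0.007,0.001,0.005],[60,0.8,1.7,8.5,0.007,0.001,0.005]
```

View pics/s11.png

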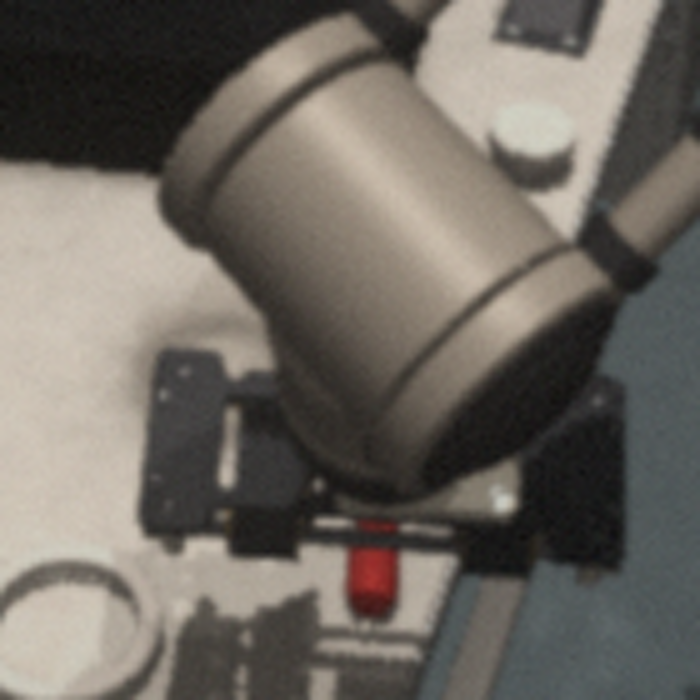

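Emit:
move_arm(increments=[[60,0.8,1.5,8.5,0.007,0,0.005],[60,0.8,1.6,8.5,0.007,0,0.005],[60,0.8,1.6,8.5,0.007,0,0.005],[60,0.8,1.6,8,0.007,0,0.005],[60,0,0,0,0,0,0]])

```text
time: 25.38
tool_pos: [0.3818, 0.2726, 0.0279]
tool_rot: [2.704, -0.0, 0.226]
contact_force: [-0.3, -0.3, -0.2]
opening: 0.0604
```

```bash
python3 - <<'E'
from h import *
from p import orient,pickR
s=log();print(s["tool_pos"],s["tool_rot"],s["contact_force"],s["opening"])
Q=pickR(np.radians(-76.5),.44,0)
p=np.array([.383,.269,.007])
plan([(p,Q,3)],60)
E
```

```text
[0.382 0.273 0.028] [ 2.704 -0.     0.226] [-0.337 -0.255 -0.208] 0.06035150960143973
# n 3 mm/row 7.1 deg/row 0.2
[60,0.1,-1.8,6.9,-0.001,0.001,-0.003],[60,0.1,-1.8,6.9,-0.001,0.001,-0.003],[60,0.1,-1.8,6.9,-0.001,0.001,-0.003]
```

Emit:
move_arm(increments=[[60,0,-1.8,6.8,0,0,-0.003],[60,0,-1.8,6.8,0,0,-0.003],[60,0,-1.8,6,0,0,0],[60,0,0,0,0,0,0],[45,0,0,0,0,0,0],[30,0,0,0,0,0,0],[15,0,0,0,0,0,0],[15,0,0,0,0,0,0],[15,0,0,0,0,0,0]], newtons=25)

```text
time: 26.5
tool_pos: [0.3829, 0.27, 0.0069]
tool_rot: [2.705, 0.001, 0.233]
contact_force: [-0.8, -0.1, -1.0]
opening: 0.0239
```

```bash
python3 - <<'E'
from h import *
s=log();print(s["tool_pos"],s["tool_rot"],s["contact_force"],s["opening"])
E
```

```text
[0.38290354 0.26997609 0.0068859 ] [2.70473489e+00 1.25761718e-03 2.32698220e-01] [-0.82881143 -0.14165164 -0.9781213 ] 0.023854083441298322
```

```bash
python3 - <<'E'
from h import *
from p import orient,pickR
p,R=pose();lean=np.pi-2.7047
Qp=orient(np.radians(60),lean,1);rv=(R.inv()*Qp).as_rotvec()
g=np.array([.4113,-.2195,.1616+.165]);pw=g+Qp.apply([0,0,.0056]);print(pw,np.degrees(np.linalg.norm(rv)))
segs=[([.383,.265,.13],R,7),([.39,.08,.30],R*Ro.from_rotvec(rv*.35),10),(pw,Qp,16)]
checkpath(segs);plan(segs,15)
E
```

```text
[ 0.414 -0.215  0.324] 97.85754768759733
q [ 0.7   0.49  1.68 -0.41  1.21  0.66] wrist [0.352 0.396 0.418]
q [-0.09 -0.05  1.81  0.12  1.25 -0.1 ] wrist [0.345 0.047 0.613]
q [-1.19  0.45  1.61  0.84  1.87 -0.76] wrist [ 0.27  -0.465  0.459]
# n 7 mm/row 17.6 deg/row 0.0
[15,-0.2,8.1,-15.6,0.0,0.0,0.0],[15,-0.2,8.1,-15.6,0.0,0.0,0.0],[15,-0.2,8.1,-15.6,0.0,0.0,0.0],[15,-0.2,8.1,-15.6,0.0,0.0,0.0],[15,-0.2,8.1,-15.6,0.0,0.0,0.0],[15,-0.2,8.1,-15.6,0.0,0.0,0.0],[15,-0.2,8.1,-15.6,0.0,0.0,0.0]
# n 10 mm/row 25.1 deg/row 3.4
[15,-3.6,23.6,-7.7,0.052,0.01,0.027],[15,-2.9,23.3,-9.0,0.052,0.01,0.027],[15,-2.1,22.9,-10.2,0.052,0.01,0.027],[15,-1.4,22.4,-11.4,0.052,0.01,0.027],[15,-0.7,21.8,-12.6,0.052,0.01,0.027],[15,0.0,21.1,-13.7,0.052,0.01,0.027],[15,0.7,20.3,-14.8,0.052,0.01,0.027],[15,1.4,19.5,-15.8,0.052,0.01,0.027],[15,2.1,18.6,-16.8,0.052,0.01,0.027],[15,2.8,17.6,-17.7,0.052,0.01,0.027]
# n 16 mm/row 18.6 deg/row 4.0
[15,2.0,18.2,-3.2,0.06,0.012,0.032],[15,2.7,17.9,-4.2,0.06,0.012,0.032],[15,3.3,17.5,-5.3,0.06,0.012,0.032],[15,3.9,17.0,-6.3,0.06,0.012,0.032],[15,4.5,16.5,-7.2,0.06,0.012,0.032],[15,5.1,15.9,-8.2,0.06,0.012,0.032],[15,5.7,15.2,-9.0,0.06,0.012,0.032],[15,6.3,14.4,-9.9,0.06,0.012,0.032],[15,6.9,13.6,-10.6,0.06,0.012,0.032],[15,7.4,12.7,-11.3,0.06,0.012,0.032],[15,7.9,11.7,-12.0,0.06,0.012,0.032],[15,8.4,10.7,-12.6,0.06,0.012,0.032],[15,8.9,9.7,-13.1,0.06,0.012,0.032],[15,9.4,8.6,-13.5,0.06,0.012,0.032],[15,9.8,7.4,-13.9,0.06,0.012,0.032],[15,10.2,6.3,-14.2,0.06,0.012,0.032]
```

Emit:
move_arm(increments=[[15,0,4,-8,0,0,0],[15,0,8,-15.6,0,0,0],[15,0,8,-15.6,0,0,0],[15,0,8,-15.6,0,0,0],[15,0,8,-15.6,0,0,0],[15,0,8,-15.6,0,0,0],[15,0,8,-15.6,0,0,0],[15,0,4,-6,0,0,0]], newtons=40)

```text
time: 27.5
tool_pos: [0.3845, 0.265, 0.1397]
tool_rot: [2.708, -0.003, 0.233]
contact_force: [0.6, -0.3, -2.0]
opening: 0.0236
```

```bash
python3 - <<'E'
from h import *
from p import orient,pickR
s=log();print(s["tool_pos"],s["tool_rot"],s["contact_force"],s["opening"])
S=robot.read_camera("side");save(S["img"],"s12",(220,180,360,320),5)
p,R=pose();lean=.437
Qp=orient(np.radians(60),lean,1);rv=(R.inv()*Qp).as_rotvec()
pw=np.array([.414,-.215,.324])
segs=[([.39,.08,.30],R*Ro.from_rotvec(rv*.35),10),(pw,Qp,16)]
checkpath(segs);plan(segs,15)
E
```

```text
[0.385 0.265 0.14 ] [ 2.708 -0.003  0.233] [ 0.638 -0.258 -2.004] 0.02355210556950852
q [-0.09 -0.05  1.81  0.12  1.25 -0.11] wrist [0.343 0.046 0.613]
q [-1.19  0.45  1.62  0.84  1.87 -0.76] wrist [ 0.27  -0.465  0.459]
# n 10 mm/row 24.5 deg/row 3.4
[15,-3.7,23.2,-6.9,0.052,0.01,0.028],[15,-3.0,22.9,-8.1,0.052,0.01,0.028],[15,-2.3,22.5,-9.3,0.052,0.01,0.028],[15,-1.6,22.0,-10.5,0.052,0.01,0.028],[15,-0.8,21.5,-11.7,0.052,0.01,0.028],[15,-0.1,20.9,-12.8,0.052,0.01,0.028],[15,0.6,20.2,-13.8,0.052,0.01,0.028],[15,1.2,19.4,-14.9,0.052,0.01,0.028],[15,1.9,18.6,-15.8,0.052,0.01,0.028],[15,2.6,17.6,-16.7,0.052,0.01,0.028]
# n 16 mm/row 18.6 deg/row 4.0
[15,2.1,18.2,-3.2,0.06,0.011,0.032],[15,2.7,17.9,-4.3,0.06,0.011,0.032],[15,3.3,17.5,-5.3,0.06,0.011,0.032],[15,3.9,17.0,-6.3,0.06,0.011,0.032],[15,4.5,16.5,-7.2,0.06,0.011,0.032],[15,5.2,15.8,-8.2,0.06,0.011,0.032],[15,5.7,15.2,-9.0,0.06,0.011,0.032],[15,6.3,14.4,-9.9,0.06,0.011,0.032],[15,6.9,13.6,-10.6,0.06,0.011,0.032],[15,7.4,12.7,-11.3,0.06,0.011,0.032],[15,8.0,11.7,-12.0,0.06,0.011,0.032],[15,8.5,10.7,-12.6,0.06,0.011,0.032],[15,8.9,9.7,-13.1,0.06,0.011,0.032],[15,9.4,8.6,-13.5,0.06,0.011,0.032],[15,9.8,7.4,-13.9,0.06,0.011,0.032],[15,10.2,6.3,-14.2,0.06,0.011,0.032]
```

View pics/s12.png

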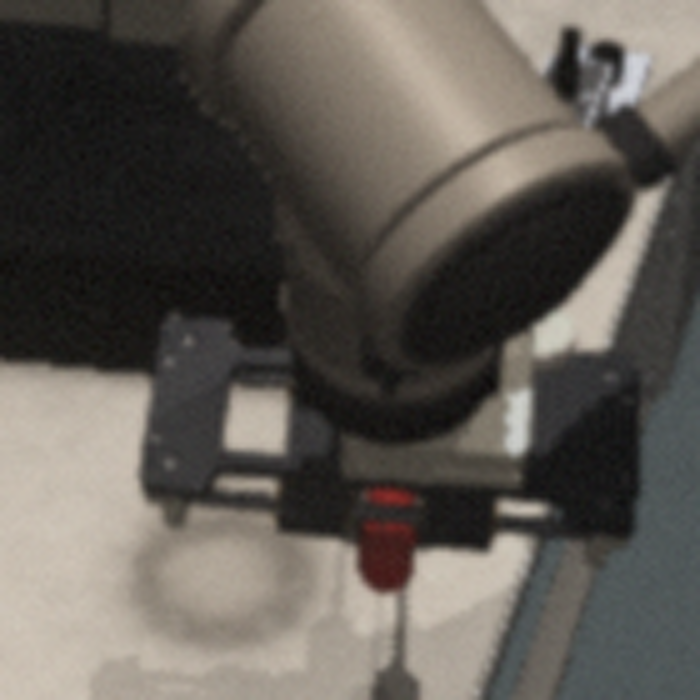

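Screwdriver held. Next I'll swing it towards the pot.

Emit:
move_arm(increments=[[15,-3.7,23,-7,0.052,0.01,0.028],[15,-3,23,-8,0.052,0.01,0.028],[15,-2.3,22.5,-9.3,0.052,0.01,0.028],[15,-1.6,22,-10.5,0.052,0.01,0.028],[15,-0.8,21.5,-11.7,0.052,0.01,0.028],[15,0,21,-12.8,0.052,0.01,0.028],[15,0.6,20,-13.8,0.052,0.01,0.028],[15,1.2,19.4,-15,0.052,0.01,0.028],[15,2,18.6,-15.8,0.052,0.01,0.028],[15,2.6,17.6,-16.7,0.052,0.01,0.028],[15,2,18,-3.2,0.06,0.011,0.032],[15,2.7,18,-4.3,0.06,0.011,0.032]])

```text
time: 29.05
tool_pos: [0.3878, 0.0359, 0.3045]
tool_rot: [-2.884, -0.156, -0.097]
contact_force: [0.5, -0.2, -1.7]
opening: 0.0235
```

```bash
python3 - <<'E'
from h import *
from p import orient,pickR
s=log();print(s["tool_pos"],s["tool_rot"],s["contact_force"],s["opening"])
Qp=orient(np.radians(60),.437,1)
segs=[([.414,-.215,.324],Qp,12)]
checkpath(segs);plan(segs,15)
E
```

```text
[0.388 0.036 0.304] [-2.884 -0.156 -0.097] [ 0.53  -0.236 -1.708] 0.023537059465649584
q [-1.19  0.45  1.62  0.84  1.87 -0.76] wrist [ 0.27  -0.465  0.459]
# n 12 mm/row 21.1 deg/row 4.5
[15,4.4,19.7,-6.2,0.069,0.013,0.036],[15,5.2,19.0,-7.4,0.069,0.013,0.036],[15,6.0,18.3,-8.6,0.069,0.013,0.036],[15,6.8,17.4,-9.8,0.069,0.013,0.036],[15,7.5,16.4,-10.9,0.069,0.013,0.036],[15,8.3,15.4,-11.9,0.069,0.013,0.036],[15,9.0,14.2,-12.8,0.069,0.013,0.036],[15,9.6,12.9,-13.6,0.069,0.013,0.036],[15,10.3,11.6,-14.3,0.069,0.013,0.036],[15,10.8,10.2,-14.9,0.069,0.013,0.036],[15,11.4,8.8,-15.4,0.069,0.013,0.036],[15,11.9,7.3,-15.8,0.069,0.013,0.036]
```

Emit:
move_arm(increments=[[15,4.4,19.7,-6.2,0.069,0.013,0.036],[15,5.2,19,-7.4,0.069,0.013,0.036],[15,6,18.3,-8.6,0.069,0.013,0.036],[15,6.8,17.4,-9.8,0.069,0.013,0.036],[15,7.5,16.4,-11,0.069,0.013,0.036],[15,8.3,15.4,-12,0.069,0.013,0.036],[15,9,14,-12.8,0.069,0.013,0.036],[15,9.6,13,-13.6,0.069,0.013,0.036],[15,10.3,11.6,-14.3,0.069,0.013,0.036],[15,10.8,10,-15,0.069,0.013,0.036],[15,11.4,8.8,-15.4,0.069,0.013,0.036],[15,0,0,0,0,0,0]])

```text
time: 30.55
tool_pos: [0.4076, -0.2036, 0.3184]
tool_rot: [-2.054, -0.015, -0.504]
contact_force: [-0.4, 0.1, -1.3]
opening: 0.0235
```

```bash
python3 - <<'E'
from h import *
from p import orient,pickR
s=log();print(s["tool_pos"],s["tool_rot"],s["contact_force"],s["opening"])
Qp=orient(np.radians(60),.437,1)
plan([([.414,-.215,.30],Qp,3)],15)
S=robot.read_camera("side");T=robot.read_camera("top")
p,R=pose(); g=p-R.apply([0,0,.0056]); dn=R.apply([0,np.cos(.437),np.sin(.437)]);print("dn",dn,"tip",g+dn*.1576)
np.set_printoptions(precision=1)
print((proj(S,[g-dn*.034,g,g+dn*.1576])-[270,80])*5+2)
save(S["img"],"s13",(270,80,410,220),5);save(T["img"],"t13",(270,180,410,310),5)
E
```

```text
[ 0.408 -0.204  0.318] [-2.054 -0.015 -0.504] [-0.376  0.106 -1.286] 0.023484155376488233
# n 3 mm/row 7.5 deg/row 1.0
[15,3.6,6.6,0.8,0.015,0.004,0.007],[15,3.7,6.5,0.7,0.015,0.004,0.007],[15,3.7,6.5,0.7,0.015,0.004,0.007]
dn [-0.008 -0.05  -0.999] tip [ 0.404 -0.214  0.165]
[[367.7 167.4]
 [362.4 224.7]
 [340.2 467. ]]
```

View pics/s13.png

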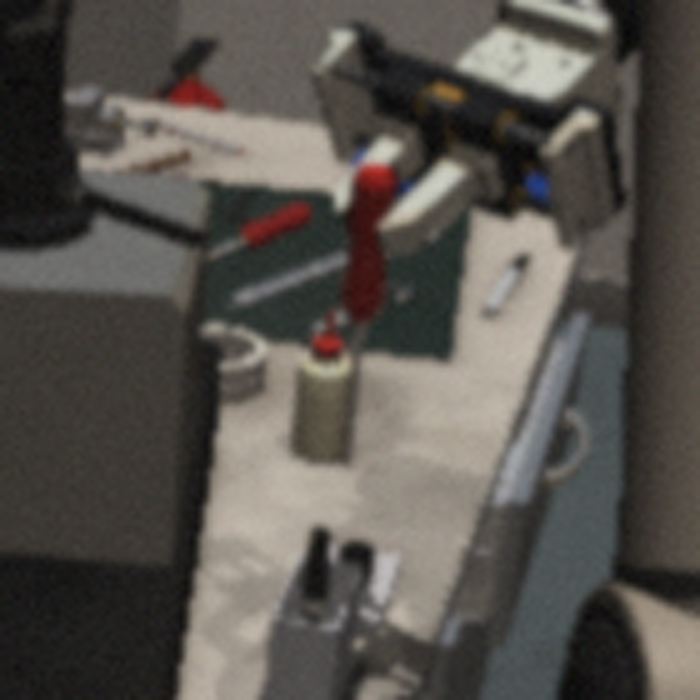

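View pics/t13.png

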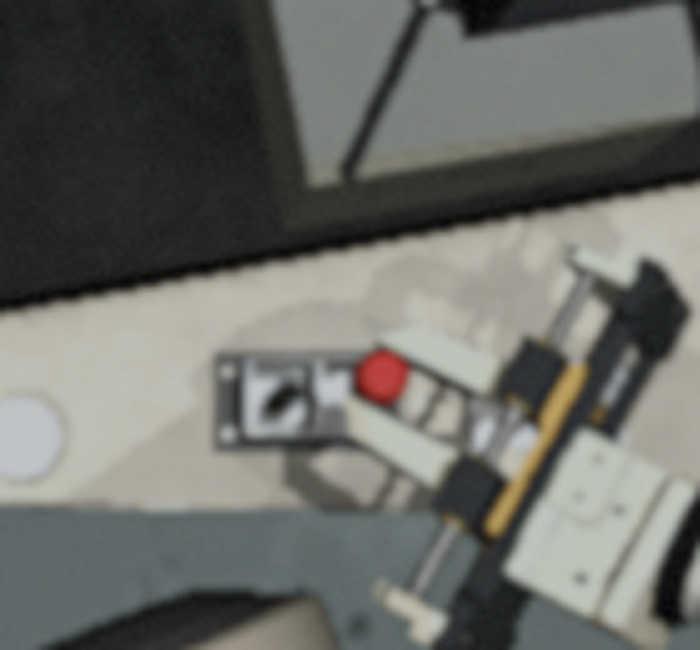

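```bash
python3 - <<'E'
from h import *
T=robot.read_camera("top")
f=lambda x,y,z:onz(T,(270+x/5-.4,180+y/5-.4),z)
C=np.array([f(x,y,.003) for x,y in [(216,353),(400,350),(400,445),(216,450)]]);print(C,C.mean(0))
E
```

```text
[[ 0.43928203 -0.14689068  0.003     ]
 [ 0.44265349 -0.25491282  0.003     ]
 [ 0.38711239 -0.25496703  0.003     ]
 [ 0.38268099 -0.14751909  0.003     ]] [ 0.41293222 -0.2010724   0.003     ]
```

Emit:
move_arm(increments=[[15,3.6,6.5,0.8,0.015,0.004,0.007],[15,3.6,6.5,0.7,0.015,0.004,0.007],[15,3.6,6.5,0.7,0.015,0.004,0.007],[15,0,0,0,0,0,0]])

```text
time: 31.2
tool_pos: [0.4148, -0.2118, 0.301]
tool_rot: [-2.01, -0.005, -0.52]
contact_force: [0.9, 0.2, -1.4]
opening: 0.0235
```

```bash
python3 - <<'E'
from h import *
from p import orient
s=log();print(s["tool_pos"],s["tool_rot"],s["contact_force"],s["opening"])
Qp=orient(np.radians(60),.437,1)
plan([([.414,-.215,.24],Qp,5)],15)
p,R=pose(); g=p-R.apply([0,0,.0056]); dn=R.apply([0,np.cos(.437),np.sin(.437)]);print("dn",dn,"tip",g+dn*.1576)
E
```

```text
[ 0.415 -0.212  0.301] [-2.01  -0.005 -0.52 ] [ 0.903  0.182 -1.437] 0.023502522213283736
# n 5 mm/row 12.2 deg/row 0.1
[15,0.1,11.3,4.6,0.0,0.0,0.001],[15,0.1,11.3,4.6,0.0,0.0,0.001],[15,0.1,11.3,4.6,0.0,0.0,0.001],[15,0.2,11.3,4.6,0.0,0.0,0.001],[15,0.2,11.3,4.6,0.0,0.0,0.001]
dn [ 0.004 -0.004 -1.   ] tip [ 0.413 -0.217  0.146]
```

Emit:
move_arm(increments=[[15,0.1,11.3,4.6,0,0,0.001],[15,0.1,11.3,4.6,0,0,0],[15,0.1,11.3,4.6,0,0,0],[15,0.2,11.3,4.6,0,0,0],[15,0.2,10.5,4.6,0,0,0],[15,0,0,0,0,0,0]])

```text
time: 31.95
tool_pos: [0.414, -0.2148, 0.236]
tool_rot: [-2.009, -0.003, -0.52]
contact_force: [0.8, 0.1, -1.0]
opening: 0.0235
```

```bash
python3 - <<'E'
from h import *
from p import orient
s=log();print(s["tool_pos"],s["tool_rot"],s["contact_force"],s["opening"])
Qp=orient(np.radians(60),.437,1)
plan([([.415,-.2155,.165],Qp,6)],15)
p,R=pose(); g=p-R.apply([0,0,.0056]); dn=R.apply([0,np.cos(.437),np.sin(.437)]);print("dn",dn,"tip",g+dn*.1576)
S=robot.read_camera("side");save(S["img"],"s14",(270,100,410,240),5)
E
```

```text
[ 0.414 -0.215  0.236] [-2.009 -0.003 -0.52 ] [ 0.797  0.079 -0.992] 0.02349701438640302
# n 6 mm/row 11.8 deg/row 0.0
[15,0.2,10.7,5.0,0.0,0.0,0.001],[15,0.2,10.7,5.0,0.0,0.0,0.001],[15,0.2,10.7,5.0,0.0,0.0,0.001],[15,0.2,10.7,5.0,0.0,0.0,0.001],[15,0.2,10.7,5.0,0.0,0.0,0.001],[15,0.2,10.7,5.0,0.0,0.0,0.001]
dn [ 0.002 -0.003 -1.   ] tip [ 0.412 -0.22   0.081]
```

View pics/s14.png

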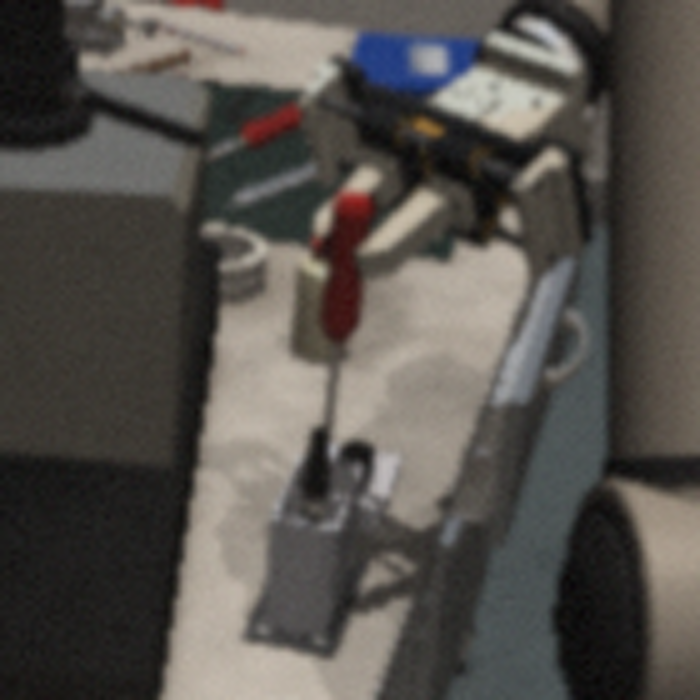

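Emit:
move_arm(increments=[[15,0,10.7,5,0,0,0],[15,0,10.7,5,0,0,0],[15,0,10.7,5,0,0,0],[15,0,10.7,5,0,0,0],[15,0,10,4.6,0,0,0],[15,0,8,3.7,0,0,0],[15,0,0,0,0,0,0]])

```text
time: 32.88
tool_pos: [0.4144, -0.2154, 0.1646]
tool_rot: [-2.01, -0.004, -0.52]
contact_force: [0.2, 0.7, -0.2]
opening: 0.0238
```

```bash
python3 - <<'E'
from h import *
s=log();print(s["tool_pos"],s["tool_rot"],s["contact_force"],s["opening"])
p,R=pose(); g=p-R.apply([0,0,.0056]); dn=R.apply([0,np.cos(.437),np.sin(.437)]);print("dn",dn,"tip",g+dn*.1576)
S=robot.read_camera("side");save(S["img"],"s15",(270,100,410,240),5)
E
```

```text
[ 0.41437286 -0.21544484  0.16462996] [-2.01017517 -0.00438017 -0.52003909] [ 0.23751708  0.71196866 -0.1848844 ] 0.02380349338600194
dn [ 0.00261901 -0.00424091 -0.99998758] tip [ 0.41225816 -0.2205061   0.00941401]
```

View pics/s15.png

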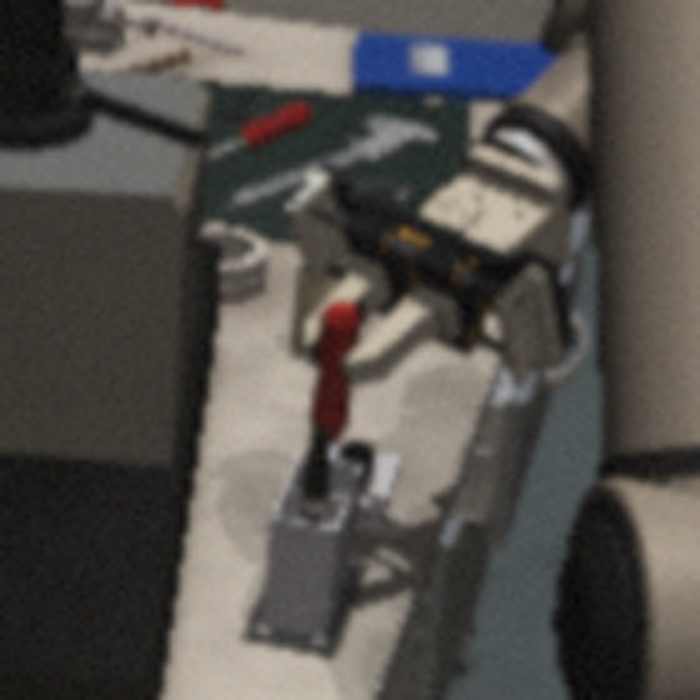

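Emit:
move_arm(increments=[[15,0,3,1.4,0,0,0],[15,0,1.5,0.7,0,0,0],[15,0,0,0,0,0,0]])

```text
time: 33.3
tool_pos: [0.4146, -0.2158, 0.1603]
tool_rot: [-2.011, -0.006, -0.52]
contact_force: [-0.2, 0.2, -1.2]
opening: 0.0237
```

```bash
python3 - <<'E'
from h import *
s=log();print(s["tool_pos"],s["tool_rot"],s["contact_force"],s["opening"])
E
```

```text
[ 0.41462653 -0.21583991  0.16030394] [-2.01123718 -0.00642441 -0.51998952] [-0.1806477   0.21993633 -1.17905584] 0.023723044572194114
```

Now I'll release it and back out along the fingers.

Emit:
move_arm(increments=[[15,0,1,0.4,0,0,0],[32,0,0,0,0,0,0],[45,0,0,0,0,0,0],[55,0,0,0,0,0,0],[55,0,0,0,0,0,0],[55,0,0,-10,0,0,0],[55,0,0,-25,0,0,0],[55,0,0,-35,0,0,0],[55,0,0,-35,0,0,0],[55,0,-20,-25,0,0,0],[55,0,-30,-10,0,0,0],[55,0,0,0,0,0,0]])

```text
time: 34.8
tool_pos: [0.3577, -0.3128, 0.2689]
tool_rot: [-2.012, -0.006, -0.521]
contact_force: [0.5, -0.2, -0.1]
opening: 0.0549
```

```bash
python3 - <<'E'
from h import *
s=log();print(s["tool_pos"],s["tool_rot"],s["contact_force"],s["opening"])
S=robot.read_camera("side");T=robot.read_camera("top")
save(S["img"],"s16",(270,100,410,240),5);save(T["img"],"t16",(270,180,410,310),5)
for t in ("screwdriver","marker","lid"): 
  for c in ("top","side"): print(t,c,[(np.round(r["rect"]).tolist(),round(r["conf"],2)) for r in robot.look_for(t,c)][:2])
E
```

```text
[ 0.35774084 -0.31282472  0.2688802 ] [-2.01244632 -0.00639298 -0.52133776] [ 0.46974876 -0.2309354  -0.05390871] 0.05485284104904675
screwdriver top [([320.0, 258.0, 21.0, 12.0], 0.71)]
screwdriver side [([333.0, 176.0, 8.0, 20.0], 0.67)]
marker top []
marker side [([329.0, 186.0, 9.0, 18.0], 0.59)]
lid top [([364.0, 254.0, 34.0, 16.0], 0.84)]
lid side [([342.0, 186.0, 7.0, 21.0], 0.46)]
```

View pics/s16.png

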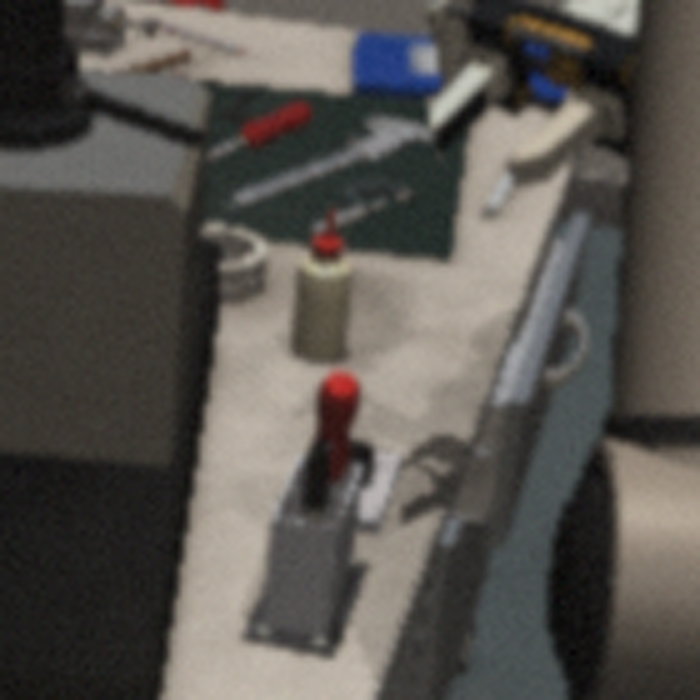

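View pics/t16.png

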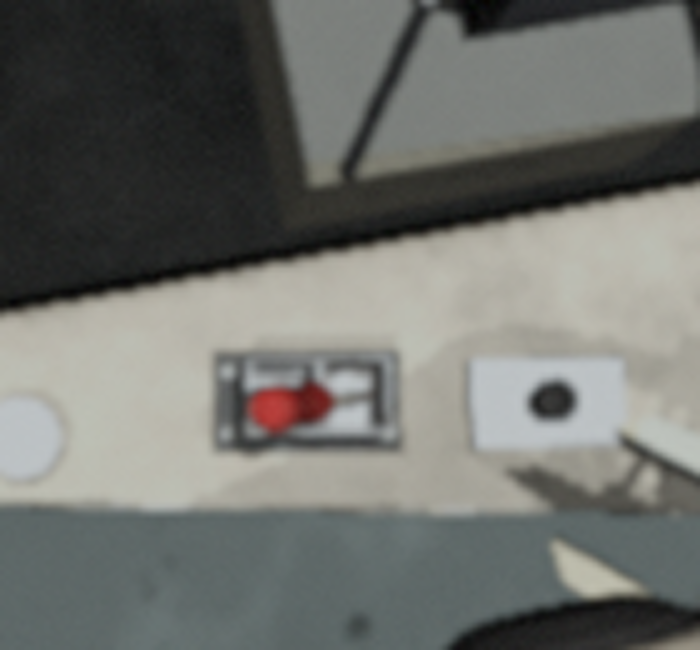

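```bash
python3 - <<'E'
from h import *
T=robot.read_camera("top");S=robot.read_camera("side")
a=(270+275/5-.4,180+410/5-.4)
for z in (.18,.19,.2): print(z,onz(T,a,z))
b=(270+341/5-.4-2.3,100+388/5-.4)
print("tri",tri([T,S],[a,b]))
print("tip",onz(T,(270+372/5-.4,180+394/5-.4),.01))
# marker top from side
for z in (.13,.14): print("mk",z,onz(S,(270+320/5-.4-2.3,100+432/5-.4),z))
E
```

```text
0.18 [ 0.39797914 -0.16979226  0.18      ]
0.19 [ 0.39749868 -0.1691176   0.19      ]
0.2 [ 0.39701822 -0.16844294  0.2       ]
tri [ 0.39977495 -0.16999569  0.17359765]
tip [ 0.41625142 -0.23772542  0.01      ]
mk 0.13 [ 0.4147314 -0.190222   0.13     ]
mk 0.14 [ 0.41153255 -0.17301795  0.14      ]
```

```bash
python3 - <<'E'
from h import *
T=robot.read_camera("top")
a=cv2.imread("pics/top0.png")[:,:,::-1]
save(T["img"],"t17",(110,110,480,300),2)
for t in ("oil_bottle","anvil","ring","block","tape"): print(t,[np.round(r["rect"]).tolist() for r in robot.look_for(t,"top")][:1])
l=[x for x in robot.look_for("screwdriver","top")][:1];print(l)
E
```

```text
oil_bottle [[439.0, 227.0, 21.0, 14.0]]
anvil [[265.0, 258.0, 17.0, 19.0]]
ring [[125.0, 212.0, 31.0, 32.0]]
block [[141.0, 172.0, 21.0, 18.0]]
tape [[198.0, 138.0, 32.0, 30.0]]
[]
```

View pics/t17.png

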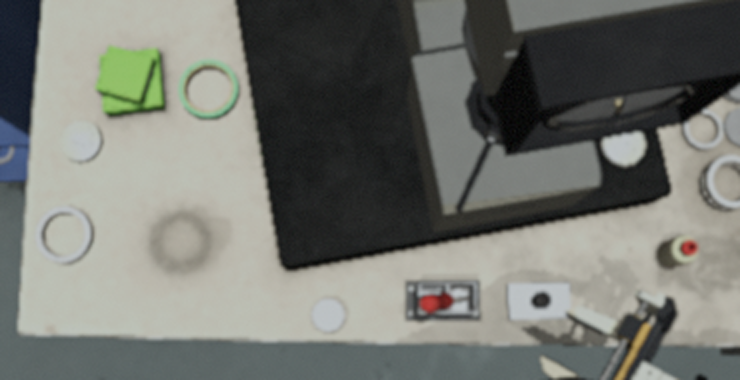

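The top view shows all the bystanders in place. The lid lies flat beside the pot at about (540,300) in the crop, and both tools stand in the pot at about (440,300). I'm handing in.

```bash
python3 - <<'E'
from cell import robot
print(robot.observe()["time"]); print(robot.hand_in())
E
```

```text
35.65
the job is handed in; nothing more can be done
None
```

The job is handed in at 35.65 s of the 72 s limit. My last checks looked right, but hand-in gives no verdict.

- **Lid:** I lifted it off by its knob and set it down gently, about 140 mm to the right of the pot's centre. The pictures show it lying flat, knob up and released.
- **Marker:** It stands in the left compartment with its black end up. It was released with its lower end at about floor height.
- **Screwdriver:** It stands blade down in the right compartment. After release it leaned left by about 0.37 rad (limit 0.55). I didn't straighten it.
- **Bystanders and arm:** The oil bottle, anvil, ring, block and tape show in the same places as at the start, to within a few pixels. The gripper is clear of everything.

**Checks that disagreed or fell short:**
- **Side camera:** It put the pot about 5 mm off from the top camera. The gripper's known position matched the top camera, so I relied on that one.
- **Blade tip:** My picture estimate put it 37 mm from the pot's centre, towards the right. That is close to the 40 mm limit, and 2–3 mm beyond where the wall would let the blade's axis sit. I judged the estimate to be slightly off.
- **Depth in the pot:** I couldn't see that the tips rest on the floor. I inferred it from the grip heights and from how far the tools stick out.
- **Network finds:** The last search found no screwdriver in the top view, and the one before it found no marker there. The pictures show the screwdriver in the top view and both tools in the side view.

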